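Set a skiving knife to its honing angle on a worn bench stone

ROBOT

A 7-joint arm with a two-finger parallel gripper is mounted at the origin on the work surface. World frame = base frame: x ahead of the robot, y to its left, z up, the work surface at z = 0. Lengths are in m, angles in rad, forces in N, time in s.
With the tool pointing down it reaches from about 0.4 to 0.85 m from the base axis. Payload 6.9 kg.
Tool frame: the origin (TCP) lies at the very end of the fingers, on their centre line; the grasp point (between the pads) lies 19 mm behind it (robot.grip_point_offset is the distance from the TCP to the grasp point, in m); x points along the fingers, y is the direction in which the jaws open and shut, and the axes are right-handed (so a half turn about x gives the same grasp; the last joint's range is limited). The gripper opens to 85 mm and grips with 20 to 120 N. Pads are 22 mm wide; open, the fingers measure 114 mm over their backs; the gripper's body (76 mm by 85 mm) begins 54 mm behind the grasp point. The pads swing forward as they close: fully open they stand 13 mm farther back than shut.
Start: joints at [-1.234, 0.507, -0.238, 1.5, 0.126, 1.149, -0.155], TCP at [0.144, 0.608, 0.231] pointing down, gripper open.
Joint ranges: [-3.08, 3.08], [-0.24, 2.05], [-1.43, 1.35], [0, 2.5], [-1.52, 4.66], [0.17, 1.96], [-2.89, 2.89]. Speed limits (rad/s): [2.39, 2.39, 3.14, 3.14, 3.14, 3.14, 3.14].

INTERFACE

Orientations are given as a unit quaternion [w, x, y, z].
In Python, from plant import robot, capture, finder gives the robot as it stands.
- The arm moves only by the shell command python3 -m handwheel 'ROWS' [OPENING] [FORCE]. ROWS is JSON, a list of rows, each a list of 4 numbers: the shift along the world's x, y, z in m, then the turn about the world's z in rad. In form: [[dx, dy, dz, spin], ...]. A call has 1 to 10 rows; each row is the pose to reach, as a shift and turn from the pose commanded when the call began; what a row does not reach only later rows make up. A row lasts 1/10 s, in which the tool goes at most 50 mm and 8.59 degrees, less where a joint would pass 70% of its speed; a pose out of reach is approached as far as the arm can. A call with a gripper value outside its range is refused whole. OPENING is the gripper's target within -1 to 1 (shut at 1, half-way at 0, fully open at -1), set as the call begins (- or left out, the last holds). The fingers move at their own pace and stop on an object; FORCE is the grip in N (left out, the last holds). Time passes only in rows, so rows that repeat a pose let the fingers close. It gives the time, the measured TCP pose, the force and the opening at its end, in the units of the state.
- robot.get_state(): the state, without advancing time (a new reading comes with each control period).
- capture(name): name is "side" or "top" or "wrist"; returns a dict with "img" (400x640x3 uint8, red, green, blue), "range_z" (400x640 float32, m along the optical axis (not along the pixel's ray), 0 where there is no reading), "vertical_fov" (degrees; the focal length in pixels is half the picture's height over the tangent of half this angle, whatever the lens; pixels are square), "cx", "cy" (the principal point, pixels), "D" ([k1, k2, p1, p2, k3] as OpenCV has them; the pictures are not rectified), "T" (4x4, takes a point from camera to world coordinates); the wrist camera has in their place "mount" (4x4, takes a point from camera to tool coordinates, whose origin is the TCP and whose axes are the tool frame's). Camera axes: x right, y up, looking along -z (the intrinsics and any distortion apply to the point x, -y, -z); pixel columns grow to the right and rows downward; lengths in m; the calibration is good to about 2 mm. A picture is of the moment at which its call begins: read the wrist's pose just before it.
- robot.close_job(): hands the job in, once; it reports no verdict.
Trained networks look in a picture, given as the dict that the camera call returned (one of the last four; its "shot" number tells which), for a name from the list of things; names that differ only in an ending like _2 or _b are one class to them, and where a whole thing is asked for, a point or a joint stands for the part that bears it (a point fixed in the world has none). Each returns a list of dicts, best first, with "confidence" (0 to 1); they miss things now and then, are a little off and sometimes report something else, mostly with a low value. They report only what shows in the picture. A call takes as long as a camera call. They do not tell look-alikes from the thing itself.
- finder.search_frame(picture, name): "xy" ([column, row] in pixels, amid what is visible of it).
- finder.outline_of(picture, name): "region" (400x640 bool, what is visible of it) and "xy" ([column, row] in pixels, amid what is visible of it).
- finder.pinpoint(picture, name): "xy" ([column, row] in pixels: a listed point, or the origin of a listed thing).
The state is a dict: "time_s": time; "qpos": joint angles; "qd": joint speeds; "joint_efforts": joint torques, N m; "eef_pos": TCP position; "tool_rot": TCP orientation; "wrist_force": force on the tool from outside, world axes, zero at the start; "wrist_torque": the same for the moment, N m; "opening": opening from 0.0 (shut) to 1.0 (fully open).
Only numpy, scipy, OpenCV 4.12 (cv2) and the standard library are available. Lean on these libraries where they do the work, as an engineer would, in place of code of your own. Each camera call takes 0.05 s, during which the arm holds its last target.

TASK

Take the scraper block and wipe the three brass offcuts off the bench stone with it, then stand or lay the block back down on the bench, clear of the stone. Pick up the skiving knife by the wooden grip of its honing clamp, rest its edge lightly and flat across the stone with the blade pointing lengthwise along the stone, and rock the knife on its edge until the swinging pointer of the angle gauge settles on the red mark. The stone is worn hollow, so go by the gauge; finish while still holding the knife there, motionless, on the mark, and do not disturb the other things on the bench or touch the offcuts with the fingers.

Things in the scene. Friction and masses are not known exactly. Their poses are not given: they have to be found in the camera images.
- stone: grey bench stone 200 x 70 mm in a dark wooden holder 244 x 84 x 14 mm, fixed to the bench. Origin: centre of the holder's underside, on the bench. x across the stone, y along its length, z up. The stone's top is 42 mm above the bench at both ends (y = +-100 mm) and worn hollow, up to 3 mm lower around the middle; two end cleats of the holder (y = +-102 to +-116 mm) reach 30 mm.
- stone_top (a point): point over the centre of the stone, level with the two ends of its top (42 mm above the bench; the worn surface there is about 2.6 mm lower); axes as stone
- chip1_center (a point): centre of a loose brass offcut 22 x 13 x 7 mm lying on the stone
- chip2_center (a point): centre of a loose brass offcut 17 x 15 x 8 mm lying on the stone
- chip3_center (a point): centre of a loose brass offcut 19 x 12 x 7 mm lying on the stone
- scraper: the scraper block (pale beech, black rubber lip below), loose, standing on the bench on its lip, about 0.11 kg. Origin: centre of the lip's underside. z up, x along its 90 mm width, y across its thickness
- scraper_center (a point): centre of the scraper block, 29 mm above its underside. Lip 90 (x) x 22 (y) x 14 mm high, beech block above it 88 (x) x 26 (y) mm, from 14 to 58 mm height. Grip it across the 26 mm thickness. Axes as scraper
- knife: skiving knife in a honing clamp, angle gauge stuck on its tail, loose, 0.43 kg, lying level on the cork pad. Origin: underside of the clamp bar, 95 mm behind the cutting edge (213 mm long in all). x towards the edge (about world +y at the start), y across, z up. Dial: an 84 mm disc standing on the tail, white face to -y, centre at x = -88, z = 57 mm, 16 mm thick, top at z = 99 mm
- grip (a point): centre of the knife clamp's reddish-brown hardwood grip, at x = 12, y = 0, z = 28 mm of knife: a block 56 mm long (x), 40 mm wide (y), 26 mm high (z = 15 to 41 mm). Grip it across its 40 mm width. Axes as knife
- edge (a point): middle of the straight cutting edge (44 mm wide, along y), on the blade's underside at x = 95, y = 0, z = 5 mm of knife: 83 mm ahead of and 23 mm below the grip's centre. Blade 3 mm thick, 41 mm long ahead of the upper jaw; the bar below it hangs 5 mm lower and ends 60 mm behind the edge. Axes as knife
- pointer (a joint): reading of the gauge: angle of its black weighted pointer on the dial, rad. Gravity keeps the pointer upright; it reads 0 when the knife is level and grows as the edge dips below the tail (equal to that tilt), and it swings for about a second after a movement
- mark (a joint): angle on the dial of the red mark on the gauge's rim, rad from the dial's top towards the tail, on the same scale as pointer. It stays where it was set. The pointer is on the mark when both values are equal
- pointer_tip (a point): tip of the black pointer, 31 mm from its pivot; its z axis runs along the pointer, outwards
- mark_tip (a point): inner end of the red mark, 31 mm from the same pivot; its z axis runs outwards
- pad: cork pad 110 (x) x 250 (y) x 4 mm, fixed, on which the knife lies. Origin: centre of its underside
- tin: bystander: yellow wax tin, diameter 72, height 30 mm; origin under its centre
- spool: bystander: spool of red-brown thread, diameter 48, height 55 mm, upright; origin under its centre
- bottle: bystander: dark edge-paint bottle, diameter 42, height 100 mm; origin under its centre
- jar: bystander: amber glue jar, diameter 76, height 85 mm; origin under its centre
- awl: bystander: awl with wooden handle lying on the bench, 150 mm long along its x
- maul: bystander: white-headed maul standing on its head, diameter 62, height 190 mm; origin under its centre
- weight: bystander: dark steel cutting weight 50 x 90 x 30 mm with a brass knob on top, 42 mm high over all; origin under its centre
There are look-alikes about, which are no part of the job. What is shaped like the knife but green is not meant.

How it is judged:
On the way, in this order (a step that is already met when the one before it is completed fails the run):
1. the scraper block is lifted in the fingers (contact force between the fingers and scraper above 1 N and height (world z) of scraper_center above 0.045 m), for 0.1 s.
2. with the block still in the fingers, all three brass offcuts are off the stone (height (world z) of each of chip1_center, chip2_center, chip3_center below 0.032 m and contact force between the fingers and scraper above 1 N), for 0.2 s.
3. the scraper block is set down on the bench and let go (contact force between the fingers and scraper below 0.1 N and height (world z) of scraper_center between 0 and 0.04 m and linear speed of scraper below 0.02 m/s), for 0.2 s.
At the end, for the whole second after the job is handed in: Knife held still, edge on the stone within 30 mm of its centre line, pressing 0.5 to 20 N, level across to 6 degrees, blade along the stone to 20 degrees; pointer at rest within 2 degrees of the red mark; nothing else carries it. Offcuts off the stone, scraper block released on the bench (all of step 3 and angle between the z axis of pointer_tip and the z axis of mark_tip, either way round below 0.035 rad and velocity of joint pointer between -0.15 and 0.15 rad/s and contact force between knife and stone between 0.5 and 20 N and contact force between the fingers and knife above 2 N and linear speed of knife below 0.01 m/s and x of edge in the frame of stone between -0.03 and 0.03 m and y of edge in the frame of stone between -0.095 and 0.095 m and z of edge in the frame of stone between 0.034 and 0.046 m and angle between the y axis of knife and the x axis of stone, either way round below 0.36 rad and angle between knife's own y axis and vertical between 1.46 and 1.68 rad and contact force between knife and pad below 0.1 N and height (world z) of each of chip1_center, chip2_center, chip3_center below 0.032 m and contact force between knife and scraper below 0.1 N); the arm keeps its last pose, push and grip.
It fails at once if a bystander is moved by more than 30 mm or tipped (distance of any of tin, spool, bottle, jar, awl, maul, weight from where it was at the start of the episode above 0.03 m or angle between any of tin, spool, bottle, jar, maul, weight's own z axis and vertical above 0.6 rad).
It fails at once if the fingers touch a brass offcut (contact force between the fingers and chip1 above 0.5 N or contact force between the fingers and chip2 above 0.5 N or contact force between the fingers and chip3 above 0.5 N).
It also fails if it takes over 64 s, if anything falls off the work surface, if the arm or the gripper's body presses on something with over 40 N, if the wrist force passes 120 N, or if a joint passes its speed limit or range.

## Working session

There is one attempt and no reset: what is moved stays moved. The work goes in short steps, Python scripts to look and compute and a shell command to move; the robot and the scene stay as the last step left them, time stands still between calls to the robot, and variables do not carry over. Pictures are saved under pics/ and viewed, and the job is handed in when it is done.

```bash
ls; mkdir -p pics
cat > h.py <<'E'
import numpy as np, cv2
from plant import robot, capture, finder
from scipy.spatial.transform import Rotation as R
def toolT(s):
    q=s["tool_rot"];T=np.eye(4);T[:3,:3]=R.from_quat([q[1],q[2],q[3],q[0]]).as_matrix();T[:3,3]=s["eef_pos"];return T
def shot(n):
    s=robot.get_state()
    c=capture(n)
    c["W"]=c["T"] if "T" in c else toolT(s)@c["mount"]
    return c
def K(c):
    f=200/np.tan(np.radians(c["vertical_fov"])/2)
    return np.array([[f,0,c["cx"]],[0,f,c["cy"]],[0,0,1.]])
def ray(c,xy):
    p=cv2.undistortPoints(np.array([[xy]],float),K(c),np.array(c["D"],float))[0,0]
    return np.array([p[0],-p[1],-1.])
def at_z(c,xy,z):
    d=c["W"][:3,:3]@ray(c,xy);o=c["W"][:3,3];return o+d*(z-o[2])/d[2]
def at_depth(c,xy,d=None):
    if d is None:
        x,y=int(round(xy[0])),int(round(xy[1]));w=c["range_z"][max(0,y-2):y+3,max(0,x-2):x+3];w=w[w>0];d=np.median(w) if len(w) else np.nan
    return (c["W"]@np.append(ray(c,xy)*d,1))[:3]
def proj(c,p):
    q=np.linalg.inv(c["W"])@np.append(p,1); q=np.array([q[0],-q[1],-q[2]])
    return cv2.projectPoints(q.reshape(1,1,3),np.zeros(3),np.zeros(3),K(c),np.array(c["D"],float))[0][0,0]
def cloud(c):
    h,w=c["range_z"].shape;u,v=np.meshgrid(np.arange(w),np.arange(h))
    p=cv2.undistortPoints(np.stack([u,v],-1).reshape(-1,1,2).astype(float),K(c),np.array(c["D"],float)).reshape(h,w,2)
    d=c["range_z"];P=np.stack([p[...,0]*d,-p[...,1]*d,-d],-1)
    return P@c["W"][:3,:3].T+c["W"][:3,3]
def save(c,n): cv2.imwrite("pics/"+n,c["img"][:,:,::-1])
E
python3 - <<'E'
from h import *
print(robot.get_state())
for n in ("top","side","wrist"):
    c=shot(n); save(c,n+"0.png"); np.savez(n+"0.npz",**{k:v for k,v in c.items()})
    print(n,c["vertical_fov"],c["D"],c["W"].round(3).tolist())
    for t in ["stone","stone_top","chip1_center","chip2_center","chip3_center","scraper","scraper_center","knife","grip","edge","pointer_tip","mark_tip","tin","spool","bottle","jar","awl","maul","weight","pad"]:
        r=finder.pinpoint(c,t)
        print(t,[(np.round(x["xy"]).tolist(),round(x["confidence"],2),at_depth(c,x["xy"]).round(3).tolist()) for x in r[:3]])
print(robot.get_state()["time_s"])
E
```

```text
pics
{'time_s': 0.0, 'qpos': array([-1.23347654,  0.50832475, -0.23750565,  1.50113909,  0.1257088 ,
        1.14888228, -0.15480998]), 'qd': array([-4.98841762e-04, -1.20227318e-03, -1.02339321e-04, -6.85276238e-05,
        5.41569200e-04, -1.89657307e-03,  6.58036084e-04]), 'joint_efforts': array([ 3.89585102e-04, -6.20578122e+01, -2.18651667e+00, -2.49658048e+01,
        1.26615510e-02,  1.17190942e-02,  1.62650412e-05]), 'eef_pos': array([0.14356666, 0.60777421, 0.23043497]), 'tool_rot': array([ 0.7023071 ,  0.08115762,  0.70241608, -0.08240042]), 'wrist_force': array([ 0.40338183, -0.24324623, -0.03480564]), 'wrist_torque': array([-0.01907683, -0.00379932, -0.0038527 ]), 'opening': 0.9998205105362676}
top 51.32062703376006 [-0.07339688  0.          0.          0.          0.        ] [[-0.002, 0.993, -0.117, 0.381], [-1.0, -0.003, -0.006, 0.01], [-0.007, 0.117, 0.993, 1.394], [0.0, 0.0, 0.0, 1.0]]
stone [([311.0, 200.0], 0.59, [0.547, 0.045, 0.04]), ([420.0, 203.0], 0.41, [0.537, -0.311, 0.046]), ([480.0, 215.0], 0.29, [0.493, -0.501, 0.067])]
stone_top [([310.0, 199.0], 0.58, [
[... 2911 characters left out ...]
[0.714, 0.208, 0.025]), ([333.0, 258.0], 0.34, [0.539, -0.226, 0.005]), ([368.0, 195.0], 0.28, [0.729, -0.006, 0.023])]
maul [([342.0, 349.0], 0.71, [0.485, -0.542, 0.07])]
weight [([270.0, 141.0], 0.24, [0.416, 0.334, 0.038])]
pad [([348.0, 288.0], 0.9, [0.557, -0.346, 0.018])]
wrist 69.9197169525152 [-0.01259895  0.          0.          0.          0.        ] [[0.23, -0.939, -0.254, 0.079], [0.973, 0.222, 0.059, 0.623], [0.001, -0.261, 0.965, 0.372], [0.0, 0.0, 0.0, 1.0]]
stone []
stone_top []
chip1_center []
chip2_center []
chip3_center []
scraper []
scraper_center []
knife []
grip []
edge []
pointer_tip []
mark_tip []
tin []
spool []
bottle []
jar []
awl []
maul []
weight []
pad []
3.15
```

Run:
```python
import cv2
a=cv2.imread('pics/top0.png'); cv2.imwrite('pics/top0c.png',cv2.resize(a[110:330,140:520],None,fx=2.1,fy=2.1,interpolation=cv2.INTER_CUBIC))
a=cv2.imread('pics/side0.png'); cv2.imwrite('pics/side0c.png',cv2.resize(a[90:390,200:460],None,fx=2,fy=2,interpolation=cv2.INTER_CUBIC))
```

```text
(no output)
```

View pics/top0c.png

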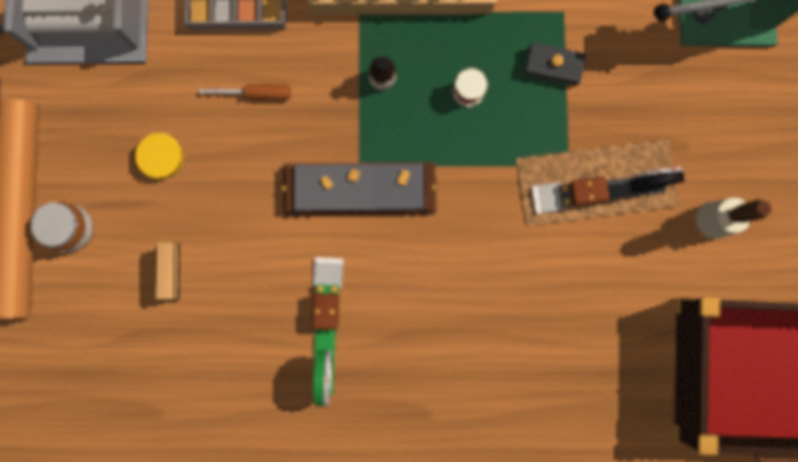

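View pics/side0c.png

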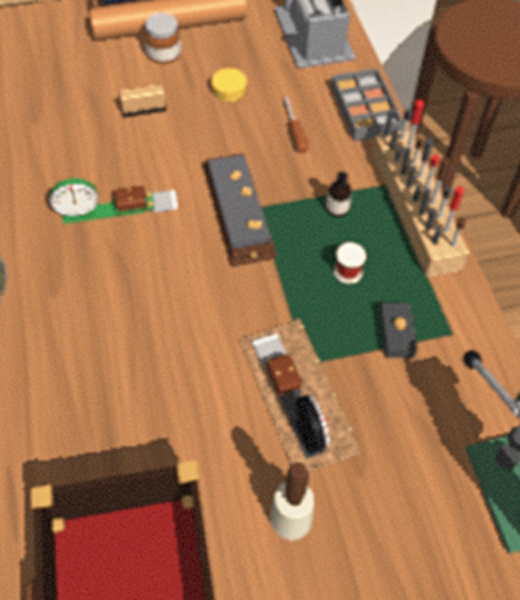

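The top view shows the scraper near (165,270) in the crop. The stone is at (360,188) with three chips on it. The real black-dialled knife lies on the cork at (600,190), and the green decoy is at (328,330). Next I'll measure poses from the outlines and depth.

Run:
```python
from h import *
d=robot.get_state()
for n in("top","side"):
    z=np.load(n+"0.npz",allow_pickle=True); c={k:z[k] for k in z.files}
    for k in("vertical_fov","cx","cy"): c[k]=float(c[k])
    P=cloud(c); 
    def box(x0,x1,y0,y1,z0,z1):
        m=(P[...,0]>x0)&(P[...,0]<x1)&(P[...,1]>y0)&(P[...,1]<y1)&(P[...,2]>z0)&(P[...,2]<z1)&(c["range_z"]>0)
        q=P[m]; r=cv2.minAreaRect(q[:,:2].astype(np.float32)*1000)
        print(n,len(q),[np.round(v,1) for v in r],"zmed",np.median(q[:,2]).round(4),"mean",q.mean(0).round(4))
    print("scraper");box(.35,.50,.29,.38,.05,.07)
    print("stone");box(.47,.63,-.09,.18,.033,.06)
    print("knife grip");box(.51,.60,-.36,-.26,.038,.055)
    print("dial");box(.5,.62,-.48,-.34,.07,.12)
    print("bench");box(.3,.4,.2,.28,-.02,.02)
    print("chip?",);
    q=P[(P[...,0]>.5)&(P[...,0]<.6)&(P[...,1]>-.06)&(P[...,1]<.15)&(P[...,2]>.0455)&(P[...,2]<.06)];print(q.round(3).tolist()[:40])
```

```text
scraper
top 229 [array([423.8, 345. ]), array([27.5, 84.2]), np.float64(89.1)] zmed 0.0591 mean [0.4234 0.3439 0.0587]
stone
top 1311 [array([551.7,  45. ]), array([224.2,  72. ]), np.float64(89.9)] zmed 0.0415 mean [0.5513 0.0461 0.0416]
knife grip
top 208 [array([ 544. , -313.6]), array([40. , 57.6]), np.float64(7.6)] zmed 0.0457 mean [ 0.5435 -0.3134  0.0457]
dial
top 169 [array([ 559.1, -411.2]), array([20.5, 77.2]), np.float64(7.8)] zmed 0.0975 mean [ 0.5576 -0.4068  0.0952]
bench
top 713 [array([350.6, 239.9]), array([96.3, 79.6]), np.float64(0.0)] zmed 0.0012 mean [0.3505 0.2403 0.0012]
chip?
[[0.587, -0.037, 0.046], [0.587, -0.047, 0.046], [0.586, -0.05, 0.049], [0.584, 0.133, 0.046], [0.58, 0.133, 0.05], [0.58, 0.054, 0.05], [0.58, 0.002, 0.046], [0.58, -0.021, 0.049], [0.58, -0.04, 0.046], [0.58, -0.044, 0.046], [0.58, -0.047, 0.048], [0.577, 0.1, 0.048], [0.577, 0.097, 0.046], [0.577, 0.094, 0.046], [0.577, 0.081, 0.046], [0.577, 0.058, 0.048], [0.576, 0.054, 0.051], [0.577, 0.038, 0.046], [0.577, 0.009, 0.046], [0.577, -0.021, 0.047], [0.577, -0.047, 0.047], [0.574, 0.13,
[... 1234 characters left out ...]
], [0.581, 0.115, 0.046], [0.52, 0.119, 0.046], [0.542, 0.114, 0.046], [0.519, 0.113, 0.048], [0.559, 0.104, 0.048], [0.563, 0.105, 0.046], [0.551, 0.1, 0.049], [0.555, 0.101, 0.047], [0.562, 0.1, 0.046], [0.566, 0.098, 0.047], [0.576, 0.094, 0.049], [0.543, 0.099, 0.046], [0.55, 0.095, 0.048], [0.553, 0.095, 0.048], [0.557, 0.093, 0.05], [0.56, 0.091, 0.05], [0.551, 0.087, 0.052], [0.556, 0.09, 0.047], [0.567, 0.089, 0.046], [0.581, 0.08, 0.047], [0.519, 0.079, 0.047], [0.54, 0.071, 0.05], [0.548, 0.073, 0.046], [0.57, 0.068, 0.046], [0.562, 0.065, 0.046], [0.565, 0.063, 0.048], [0.569, 0.064, 0.046], [0.572, 0.06, 0.049], [0.576, 0.062, 0.046], [0.528, 0.068, 0.046], [0.564, 0.059, 0.046]]
```

```bash
python3 -m handwheel '[[0.035,-0.033,0,0.05],[0.07,-0.066,0,0.1],[0.105,-0.1,0,0.15],[0.14,-0.133,-0.02,0.2],[0.175,-0.166,-0.04,0.232],[0.21,-0.2,-0.06,0.232],[0.245,-0.232,-0.08,0.232],[0.278,-0.263,-0.09,0.232],[0.278,-0.263,-0.1,0.232],[0.278,-0.263,-0.1,0.232]]' -1 60
python3 - <<'E'
from h import *
c=shot("wrist");save(c,"w1.png")
r=finder.pinpoint(c,"scraper_center");print([(x["xy"],x["confidence"]) for x in r[:2]])
P=cloud(c);m=(P[...,2]>.05)&(P[...,2]<.066)&(c["range_z"]>0)&(abs(P[...,0]-.42)<.09)&(abs(P[...,1]-.34)<.04);q=P[m]
print(len(q),cv2.minAreaRect(q[:,:2].astype(np.float32)*1000),q.mean(0));s=robot.get_state();print(s["eef_pos"],toolT(s)[:3,1],s["time_s"])
E
```

```text
time_s: 4.15
eef_pos: [0.4224, 0.3432, 0.1299]
tool_rot: [0.707, 0.001, 0.708, -0.002]
wrist_force: [-0.1, 0.3, 0.6]
opening: 0.997
[([322.7, 199.7], 0.88)]
3458 ((421.188232421875, 346.8467102050781), (86.98757934570312, 26.0386962890625), 0.041906435042619705) [0.41848262 0.34678509 0.05610109]
[0.42070134 0.34646151 0.13151509] [-1.44361948e-03  9.99998629e-01  8.11031586e-04] 4.25
```

View pics/w1.png

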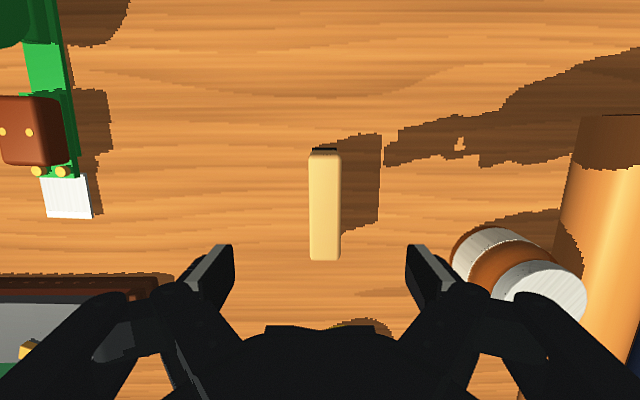

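The block sits centred between the open fingers at pixel (324,205), so I'll go down and grip.

```bash
python3 -m handwheel '[[0,0,-0.04,0],[0,0,-0.08,0],[0,0,-0.104,0],[0,0,-0.104,0],[0,0,-0.104,0]]' -1 60; python3 -m handwheel '[[0,0,0,0],[0,0,0,0],[0,0,0,0],[0,0,0,0],[0,0,0,0],[0,0,0,0]]' 1 60
```

```text
time_s: 4.75
eef_pos: [0.4209, 0.347, 0.0282]
tool_rot: [0.707, -0.001, 0.707, 0.001]
wrist_force: [-0.5, -0.3, 0.9]
opening: 1.0
time_s: 5.35
eef_pos: [0.4219, 0.3455, 0.028]
tool_rot: [0.707, 0.0, 0.707, 0.0]
wrist_force: [-1.1, -0.5, 5.9]
opening: 0.293
```

```bash
python3 -m handwheel '[[0,0,0.03,0],[0,0,0.07,0],[0,0,0.09,-0.15],[0,-0.02,0.09,-0.3],[0,-0.05,0.09,-0.45],[0.02,-0.09,0.09,-0.6],[0.04,-0.13,0.09,-0.75],[0.06,-0.17,0.09,-0.9],[0.085,-0.21,0.09,-1.05],[0.108,-0.25,0.09,-1.2]]' 1 60;  python3 -m handwheel '[[0,-0.015,0,-0.14],[0,-0.015,0,-0.28],[0,-0.015,0,-0.371],[0,-0.015,0,-0.371],[0,-0.015,0,-0.371],[0,-0.015,0,-0.371]]' 1 60
python3 - <<'E'
from h import *
c=shot("wrist");save(c,"w2.png");s=robot.get_state();print(s["eef_pos"],toolT(s)[:3,:3].round(3),s["qpos"].round(2),s["opening"])
for t in ["chip1_center","chip2_center","chip3_center"]:
    print(t,[(np.round(x["xy"]),x["confidence"],at_z(c,x["xy"],.045).round(3)) for x in finder.pinpoint(c,t)])
E
```

```text
time_s: 6.35
eef_pos: [0.5302, 0.0936, 0.1174]
tool_rot: [0.582, 0.401, 0.582, -0.401]
wrist_force: [0.6, 0.4, -1.6]
opening: 0.294
time_s: 6.95
eef_pos: [0.5295, 0.0805, 0.1172]
tool_rot: [0.501, 0.499, 0.501, -0.499]
wrist_force: [-0.1, -1.0, -1.0]
opening: 0.296
[0.52950427 0.0804501  0.11725475] [[-0.     1.     0.002]
 [ 0.     0.002 -1.   ]
 [-1.    -0.    -0.   ]] [-0.34  0.5   0.21  1.89 -0.15  0.76 -0.04] 0.29238542930370964
chip1_center [(array([362., 321.]), 0.57, array([ 0.566, -0.02 ,  0.045]))]
chip2_center [(array([368., 240.]), 0.64, array([0.568, 0.056, 0.045]))]
chip3_center [(array([358., 190.]), 0.78, array([0.559, 0.098, 0.045]))]
```

View pics/w2.png

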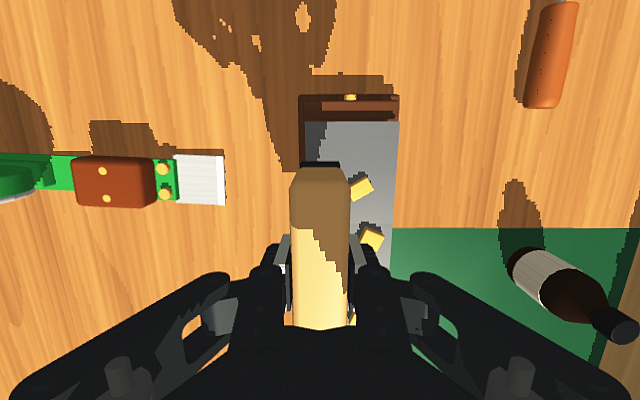

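```bash
python3 -m handwheel '[[0,0,-0.03,0],[0,0,-0.045,0],[0,0,-0.047,0],[0,0,-0.047,0],[0,0,-0.047,0]]' 1 80
```

```text
time_s: 7.65
eef_pos: [0.53, 0.0803, 0.0709]
tool_rot: [0.5, 0.5, 0.5, -0.5]
wrist_force: [-0.1, 0.6, -0.4]
opening: 0.291
```

```bash
python3 -m handwheel '[[0,0,-0.0015,0],[0,0,-0.0015,0],[0,0,-0.0015,0]]' 1 80
```

```text
time_s: 7.95
eef_pos: [0.5301, 0.0803, 0.0693]
tool_rot: [0.5, 0.5, 0.5, -0.5]
wrist_force: [1.0, -0.6, 0.9]
opening: 0.291
```

Barely any contact yet, so the height is right. I'll push to +x at a moderate pace.

```bash
python3 -m handwheel '[[0.01,0,0,0],[0.02,0,0,0],[0.03,0,0,0],[0.04,0,0,0],[0.05,0,0,0],[0.06,0,0,0],[0.07,0,0,0],[0.075,0,0,0],[0.075,0,0,0]]' 1 80
python3 - <<'E'
from h import *
c=shot("wrist");save(c,"w3.png")
for t in ["chip1_center","chip2_center","chip3_center"]:
    print(t,[(np.round(x["xy"]),x["confidence"],at_depth(c,x["xy"]).round(3)) for x in finder.pinpoint(c,t)])
E
```

```text
time_s: 8.85
eef_pos: [0.6054, 0.0801, 0.0685]
tool_rot: [0.5, 0.5, 0.5, -0.5]
wrist_force: [0.0, 0.5, -1.0]
opening: 0.291
chip1_center []
chip2_center []
chip3_center []
```

View pics/w3.png

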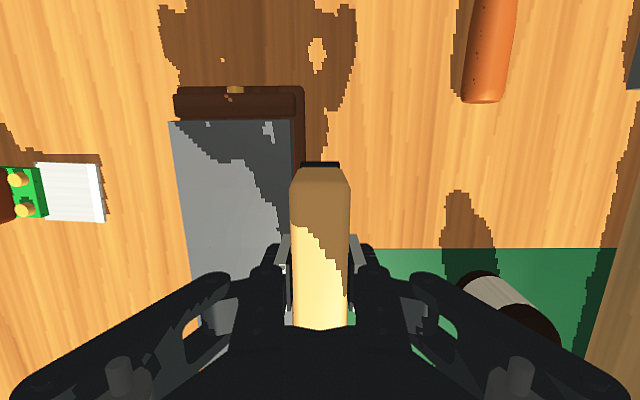

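```bash
python3 -m handwheel '[[0,0,0.035,0],[-0.04,-0.02,0.035,0],[-0.075,-0.06,0.035,0],[-0.075,-0.105,0.035,0],[-0.075,-0.105,0.015,0],[-0.075,-0.105,0.002,0],[-0.075,-0.105,0.002,0],[-0.075,-0.105,0.002,0]]' 1 80; python3 -m handwheel '[[0.01,0,0,0],[0.02,0,0,0],[0.03,0,0,0],[0.04,0,0,0],[0.05,0,0,0],[0.06,0,0,0],[0.07,0,0,0],[0.075,0,0,0],[0.075,0,0,0]]' 1 80
python3 - <<'E'
from h import *
for n in("top","side"):
    c=shot(n);save(c,n+"4.png")
    a=c["img"][:,:,::-1]
    a=a[110:270,200:460] if n=="top" else a[100:300,230:430]
    cv2.imwrite(f"pics/{n}4c.png",cv2.resize(a,None,fx=3,fy=3,interpolation=cv2.INTER_CUBIC))
    for t in ["chip1_center","chip2_center","chip3_center"]:
        print(t,[(np.round(x["xy"]),x["confidence"],at_depth(c,x["xy"]).round(3)) for x in finder.pinpoint(c,t)])
E
```

```text
time_s: 9.85
eef_pos: [0.5293, -0.0247, 0.0708]
tool_rot: [-0.5, -0.5, -0.5, 0.5]
wrist_force: [-0.3, 0.1, -0.8]
opening: 0.289
time_s: 10.75
eef_pos: [0.6053, -0.0247, 0.0706]
tool_rot: [0.5, 0.5, 0.5, -0.5]
wrist_force: [-0.6, 0.2, -1.5]
opening: 0.293
chip1_center [(array([312., 200.]), 0.43, array([0.476, 0.029, 0.621]))]
chip2_center []
chip3_center [(array([297., 183.]), 0.42, array([0.611, 0.093, 0.006]))]
chip1_center []
chip2_center [(array([358., 298.]), 0.55, array([ 0.562, -0.42 ,  0.102]))]
chip3_center []
```

View pics/top4c.png

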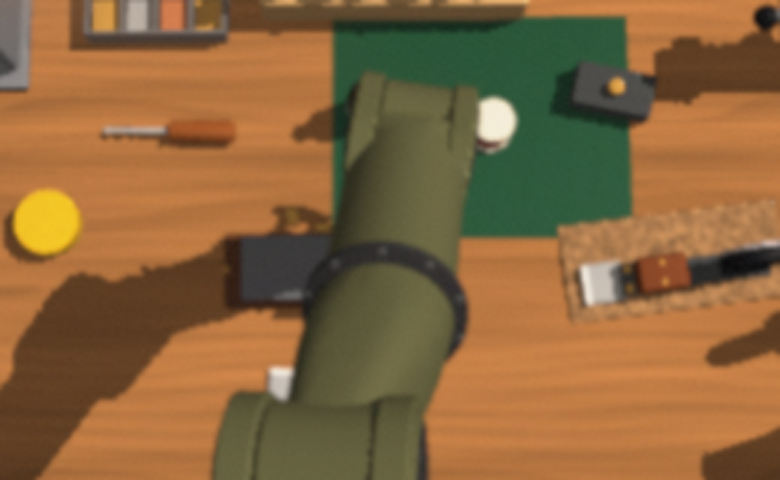

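View pics/side4c.png

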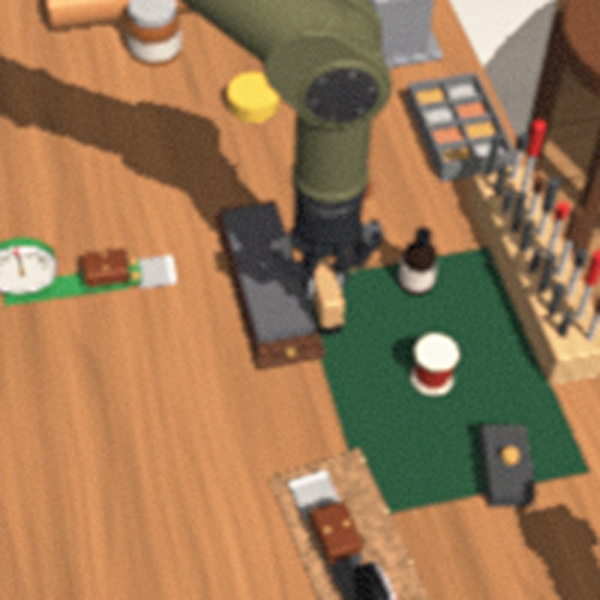

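```bash
python3 -m handwheel '[[0,0,0.04,0],[-0.02,-0.02,0.06,0],[-0.06,-0.04,0.06,0],[-0.105,-0.06,0.06,0],[-0.15,-0.075,0.06,0],[-0.175,-0.075,0.06,0],[-0.175,-0.075,0.06,0]]' 1 80
python3 - <<'E'
from h import *
for n in("top","side","wrist"):
    c=shot(n)
    save(c,n+"5.png")
    a=c["img"][:,:,::-1]
    a=a[110:270,200:460] if n=="top" else a[100:300,230:430] 
    if n!="wrist": cv2.imwrite(f"pics/{n}5c.png",cv2.resize(a,None,fx=3,fy=3,interpolation=cv2.INTER_CUBIC))
E
```

```text
time_s: 11.85
eef_pos: [0.4253, -0.1003, 0.1311]
tool_rot: [-0.498, -0.5, -0.5, 0.501]
wrist_force: [1.6, -0.1, -0.2]
opening: 0.29
```

View pics/top5c.png

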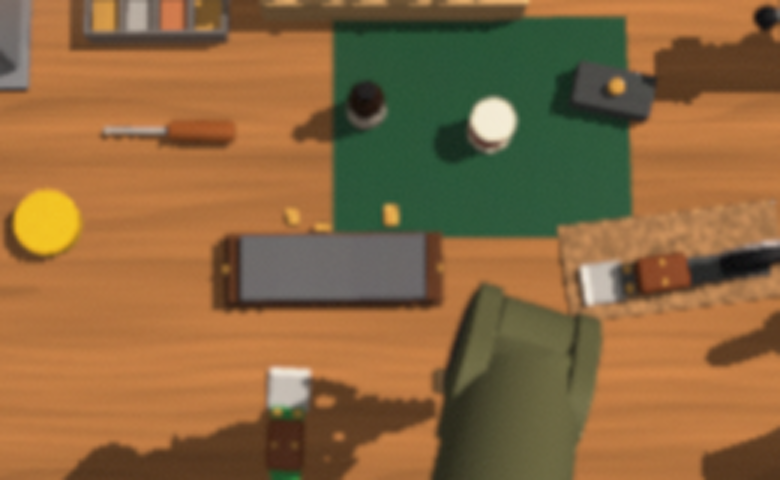

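View pics/side5c.png

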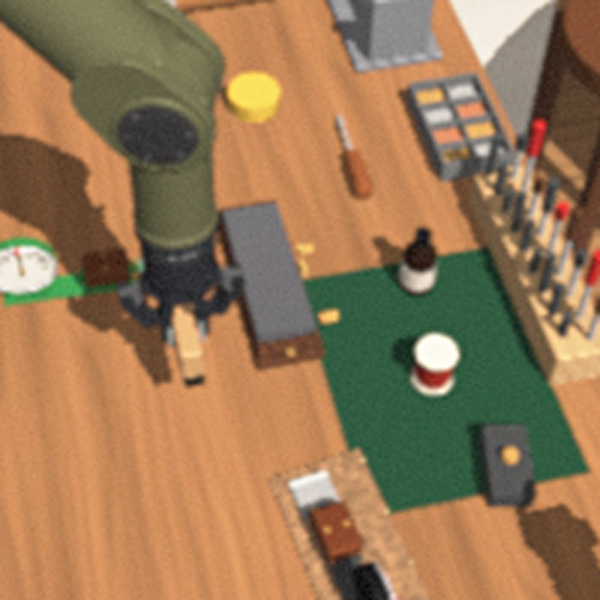

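View pics/wrist5.png

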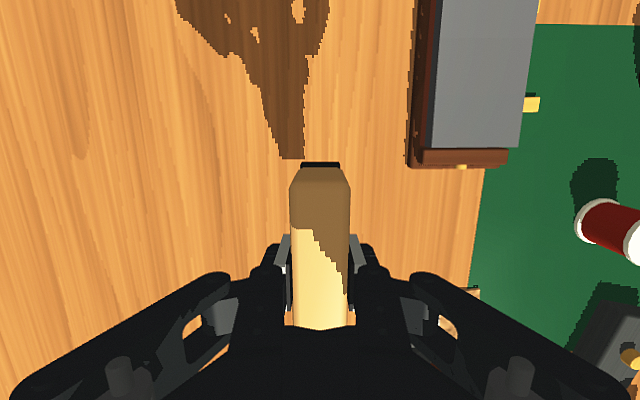

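The stone is clear: the three offcuts lie on the bench beyond it at top-crop pixels (292,215), (322,227) and (391,214). I'll set the block down here.

```bash
python3 -m handwheel '[[0,0,-0.04,0],[0,0,-0.08,0],[0,0,-0.096,0],[0,0,-0.1,0],[0,0,-0.102,0],[0,0,-0.102,0]]' 1 80; python3 -m handwheel '[[0,0,0,0],[0,0,0,0],[0,0,0,0],[0,0,0,0],[0,0,0,0]]' -1 80;  python3 -m handwheel '[[0,0,0.03,0],[0,0,0.07,0],[0,0,0.11,0],[0,0,0.15,0],[0,0,0.17,0],[0,0,0.17,0]]' -1 80
```

```text
time_s: 12.6
eef_pos: [0.4306, -0.0998, 0.0292]
tool_rot: [0.5, 0.5, 0.5, -0.5]
wrist_force: [0.1, -0.0, -0.7]
opening: 0.287
time_s: 13.1
eef_pos: [0.4297, -0.0998, 0.029]
tool_rot: [0.5, 0.5, 0.5, -0.5]
wrist_force: [-0.5, -0.1, 0.1]
opening: 1.0
time_s: 13.7
eef_pos: [0.4311, -0.1001, 0.2016]
tool_rot: [0.502, 0.501, 0.498, -0.499]
wrist_force: [0.8, -0.3, -1.1]
opening: 0.999
```

```bash
python3 -m handwheel '[[0.035,-0.03,0,0],[0.07,-0.065,0,0],[0.105,-0.105,0,0],[0.14,-0.145,0,0],[0.175,-0.185,0,0],[0.21,-0.225,0,0],[0.24,-0.265,0,0],[0.254,-0.31,0,0],[0.254,-0.355,0,0],[0.254,-0.37,0,0]]' -1; python3 -m handwheel '[[0,0,-0.04,0],[0,0,-0.08,0],[0,0,-0.12,0],[0,0,-0.14,0],[0,0,-0.14,0],[0,0,-0.14,0]]' -1
python3 - <<'E'
from h import *
c=shot("wrist");save(c,"w6.png");np.savez("w6.npz",**c);print(robot.get_state()["eef_pos"],c["W"].round(3))
for t in ["mark_tip","pointer_tip","knife","grip","edge"]:
    print(t,[(np.round(x["xy"],1),round(x["confidence"],2),at_depth(c,x["xy"]).round(4)) for x in finder.pinpoint(c,t)])
E
```

```text
time_s: 14.7
eef_pos: [0.6809, -0.4756, 0.1944]
tool_rot: [-0.498, -0.5, -0.5, 0.503]
wrist_force: [-0.7, 0.4, -0.4]
opening: 1.001
time_s: 15.3
eef_pos: [0.6833, -0.4697, 0.058]
tool_rot: [0.5, 0.5, 0.5, -0.5]
wrist_force: [0.6, -0.6, 1.6]
opening: 1.0
[ 0.68408081 -0.4702628   0.05970398] [[ 1.     0.     0.     0.683]
 [-0.     0.966  0.259 -0.404]
 [-0.    -0.259  0.966  0.199]
 [ 0.     0.     0.     1.   ]]
mark_tip [(array([ 37. , 174.6]), 0.81, array([ 0.573 , -0.423 ,  0.0901]))]
pointer_tip [(array([ 14.7, 140.9]), 0.75, array([ 0.5678, -0.41  ,  0.0904]))]
knife [(array([ 89.2, 283.4]), 0.71, array([ 0.5272, -0.5079,  0.0284]))]
grip []
edge [(array([ 13. , 144.6]), 0.25, array([ 0.5677, -0.4113,  0.0913]))]
```

View pics/w6.png

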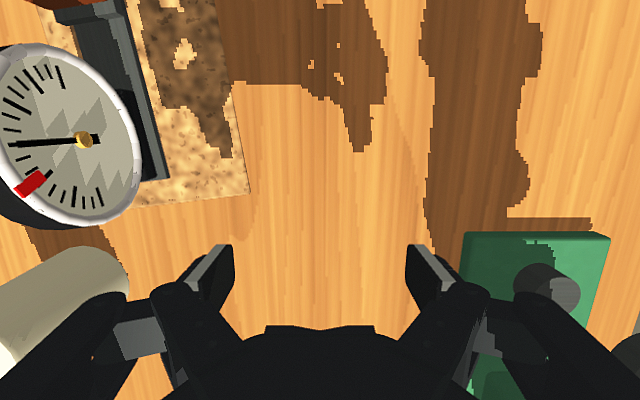

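The wrist view has the dial face at the left: pivot near (85,140), black pointer running to (10,144), red mark around (22–45,172–195). I'll zoom in for accurate points.

Run:
```python
import cv2
a=cv2.imread('pics/w6.png')
cv2.imwrite('pics/w6c.png',cv2.resize(a[100:215,0:150],None,fx=5,fy=5,interpolation=cv2.INTER_NEAREST))
```

View pics/w6c.png

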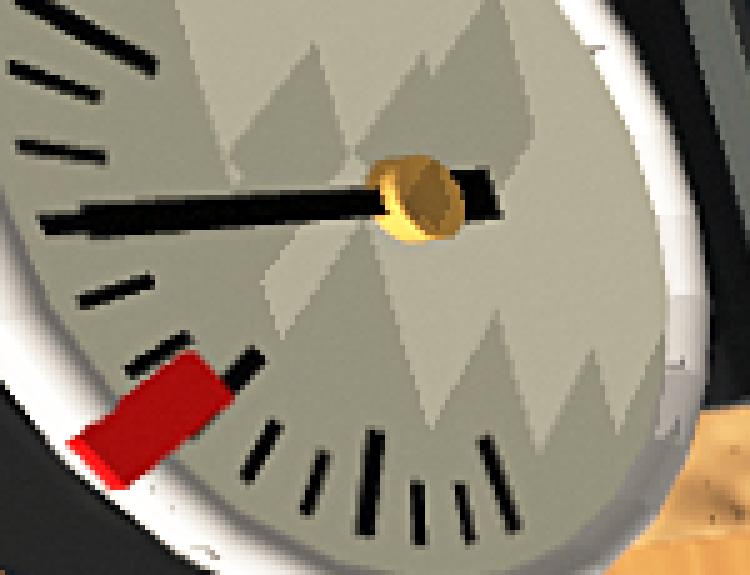

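```bash
cat > dial.py <<'E'
from h import *
z=np.load("w6.npz",allow_pickle=True); c={k:z[k] for k in z.files}
for k in("vertical_fov","cx","cy"): c[k]=float(c[k])
P=cloud(c); I=c["img"].astype(int); ok=c["range_z"]>0
v,u=np.mgrid[:400,:640]
red=(I[...,0]>120)&(I[...,1]<60)&(I[...,2]<60)&(u<60)&(v>150)&(v<210)
face=(abs(I[...,0]-I[...,2])<60)&(I.min(-1)>120)&(I.max(-1)<205)&(u<135)&(v>50)&(v<215)&ok
q=P[face]
# robust plane
n=None;m=np.ones(len(q),bool)
for _ in range(15):
    o=q[m].mean(0);n=np.linalg.svd(q[m]-o,full_matrices=False)[2][2]; r=(q-o)@n; m=abs(r)<max(.0015,1.5*np.median(abs(r)))*1.0
if n[0]<0:n=-n
r=(q[m]-o)@n
print("plane n",n,"o",o,m.sum(),r.std())
rr=P[red&ok]; print("red",red.sum(),"offset mm",np.percentile((rr-o)@n*1000,[10,50,90]),rr.mean(0))
blk=(I.max(-1)<40)&(u>14)&(u<75)&(v>136)&(v<148); print("ptr off",np.percentile((P[blk&ok]-o)@n*1000,[10,50,90]))
n0=np.array([n[0],n[1],0]);n0/=np.linalg.norm(n0);print("yaw n deg",np.degrees(np.arctan2(n0[1],n0[0])),"elev",np.degrees(np.arcsin(n[2])))
# ticks pixel (outer,inner) crop/5 -> px ; angle
T={10:((80,300),(152,281)),20:((128,372),(188,338)),40:((247,475),(277,425)),50:((306,510),(322,455)),60:((365,533),(377,432)),70:((420,543),(416,485)),80:((468,540),(460,487)),90:((515,530),(484,437)),-10:((18,146),(104,157)),-20:((10,68),(100,97)),-30:((20,4),(155,68))}
def onplane(xy,n,o,h=0):
    d=c["W"][:3,:3]@ray(c,xy);C=c["W"][:3,3];t=((o-C)@n+h)/(d@n);return C+t*d
from scipy.optimize import least_squares
tail=np.array([n0[1],-n0[0],0]); 
if tail[1]>0: tail=-tail
up=np.cross(n0,tail); up=up if up[2]>0 else -up
pix=lambda p:(p[0]/5-.4,p[1]/5+100-.4)
for h in (0,.0005,):
  for nn in (n0,):
    def uv(xy,hh=0):
        p=onplane(pix(xy),nn,o,h+hh)-o;return np.array([p@tail,p@up])
    def f(x):
        e=[]
        for a,(A,B) in T.items():
            t=np.radians(a)+x[2];d=np.array([np.sin(t),np.cos(t)]);pn=np.array([d[1],-d[0]])
            for s in(A,B): e.append((uv(s)-x[:2])@pn)
        return np.array(e)*1000
    s=least_squares(f,[0,0,0]);print("center",s.x[:2]*1000,"rot deg",np.degrees(s.x[2]),"res mm",np.abs(s.fun).round(2))
    x=s.x
    def ang(p,hh):
        w=uv(p,hh)-x[:2];return np.degrees(np.arctan2(w[0],w[1])-x[2]),np.linalg.norm(w)*1000
    for hh in(0,.001,.002,.003):
        ci=[(190,352),(232,397)];co=[(75,445),(125,487)]
        print(hh,"inner",ang(np.mean(ci,0),hh),"outer",ang(np.mean(co,0),hh),"ptr", ang((42,224),hh),ang((380,203),hh))
E
python3 dial.py
```

```text
plane n [ 9.91790716e-01  1.27871026e-01 -4.19153598e-04] o [ 0.56731757 -0.40934081  0.06311504] 13306 0.0005583832900104975
red 425 offset mm [2.76970058 3.67773425 4.5159447 ] [ 0.57312254 -0.42583641  0.09380151]
ptr off [0.60949745 1.44392914 2.42393394]
yaw n deg 7.346584949315057 elev -0.024015732813737582
center [ 1.6710733  -3.68337754] rot deg 0.618096914705951 res mm [0.24 0.08 0.1  0.19 0.   0.16 0.03 0.09 0.04 0.15 0.02 0.07 0.24 0.08
 0.   0.12 0.06 0.1  0.05 0.12 0.44 0.1 ]
0 inner (np.float64(26.93213832245649), np.float64(28.16419789989706)) outer (np.float64(26.081924305006233), np.float64(40.38081928630664)) ptr (np.float64(-0.3360085344083257), np.float64(33.4314646791411)) (np.float64(6.2687739697507), np.float64(2.701315454805432))
0.001 inner (np.float64(25.953454289823657), np.float64(29.030363687107926)) outer (np.float64(25.41437676877704), np.float64(41.14703045046679)) ptr (np.float64(-0.2261862524686983), np.float64(34.352164787747355)) (np.float64(5.1816606995744925), np.float64(3.888198263154036))
0.002 inner (np.float64(25.031730392206494), np.float64(
[... 1098 characters left out ...]
24868)) ptr (np.float64(-0.22572171955840514), np.float64(34.20747203268804)) (np.float64(5.1783822332597245), np.float64(3.876508946738649))
0.002 inner (np.float64(25.023953735121477), np.float64(29.782678878018416)) outer (np.float64(24.765832894162962), np.float64(41.74389818153427)) ptr (np.float64(-0.12121644655589364), np.float64(35.12829250687934)) (np.float64(4.599287438686336), np.float64(5.064139568028009))
0.003 inner (np.float64(24.15156721417485), np.float64(30.66419693353901)) outer (np.float64(24.143649979349554), np.float64(42.52063293916476)) ptr (np.float64(-0.022050344717513184), np.float64(36.04922387653734)) (np.float64(4.240232741200091), np.float64(6.252090951138817))
```

```bash
python3 -m handwheel '[[0,0,0.04,0.03],[0,0,0.08,0.06],[0,0,0.11,0.128],[-0.03,0.035,0.11,0.128],[-0.06,0.07,0.11,0.128],[-0.09,0.105,0.11,0.128],[-0.12,0.14,0.11,0.128],[-0.14,0.169,0.11,0.128],[-0.14,0.169,0.11,0.128],[-0.14,0.169,0.11,0.128]]' -1
python3 - <<'E'
from h import *
s=robot.get_state();c=shot("wrist");save(c,"w7.png");s2=robot.get_state();print(s["eef_pos"],s2["eef_pos"],toolT(s)[:3,1].round(4))
for t in ["grip","edge","knife"]:
    print(t,[(np.round(x["xy"],1),round(x["confidence"],2),at_depth(c,x["xy"]).round(4)) for x in finder.pinpoint(c,t)])
P=cloud(c)
def box(x0,x1,y0,y1,z0,z1):
    m=(P[...,0]>x0)&(P[...,0]<x1)&(P[...,1]>y0)&(P[...,1]<y1)&(P[...,2]>z0)&(P[...,2]<z1)&(c["range_z"]>0)
    q=P[m]; r=cv2.minAreaRect(q[:,:2].astype(np.float32)*1000)
    print(len(q),[np.round(v,1) for v in r],"zmed",np.median(q[:,2]).round(4),"mean",q.mean(0).round(4))
box(.5,.6,-.37,-.25,.038,.055)
box(.49,.6,-.26,-.18,.0085,.018)
E
```

```text
time_s: 16.6
eef_pos: [0.5442, -0.3006, 0.1702]
tool_rot: [0.532, 0.467, 0.53, -0.466]
wrist_force: [-0.1, 0.4, 0.1]
opening: 0.999
[ 0.54415707 -0.30055232  0.1702372 ] [ 0.54447455 -0.30147938  0.16989416] [0.9917 0.1286 0.0021]
grip [(array([319.1, 204.1]), 0.76, array([ 0.5452, -0.3104,  0.0434]))]
edge [(array([321.9, 117.6]), 0.87, array([ 0.5377, -0.229 ,  0.0028]))]
knife [(array([321.6, 202.4]), 0.92, array([ 0.5474, -0.3084,  0.0435]))]
2162 [array([ 548. , -327.7]), array([39.6, 87.4]), np.float64(6.3)] zmed 0.0431 mean [ 0.546  -0.3107  0.0429]
1233 [array([ 537.7, -247.2]), array([44.1, 31.1]), np.float64(7.4)] zmed 0.0106 mean [ 0.5384 -0.2454  0.0106]
```

View pics/w7.png

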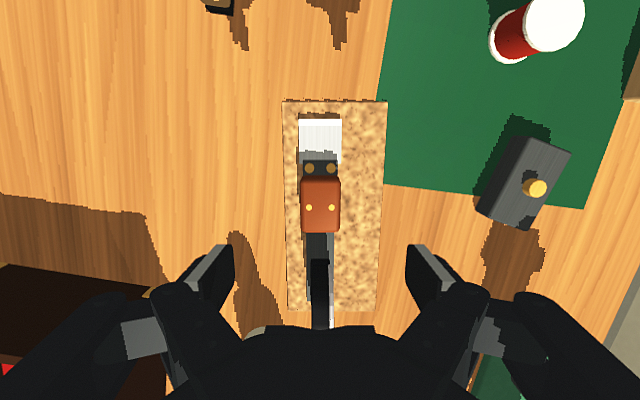

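The knife lines up with the tool: grip at (319,204), blade edge at (320,117). I'll lower onto the front half of the grip so the dial clears the gripper body once the knife is tilted.

```bash
python3 -m handwheel '[[0,0.002,-0.04,0],[0,0.002,-0.08,0],[0,0.002,-0.12,0],[0,0.002,-0.145,0],[0,0.002,-0.154,0],[0,0.002,-0.154,0],[0,0.002,-0.154,0]]' -1 60; python3 -m handwheel '[[0,0,0,0],[0,0,0,0],[0,0,0,0],[0,0,0,0],[0,0,0,0]]' 1 90
python3 - <<'E'
from h import *
c=shot("wrist");save(c,"w8.png");np.savez("w8.npz",**c);s=robot.get_state();print(s["eef_pos"])
E
```

```text
time_s: 17.5
eef_pos: [0.5444, -0.2997, 0.0158]
tool_rot: [0.531, 0.467, 0.53, -0.467]
wrist_force: [0.1, 0.1, 0.5]
opening: 1.0
time_s: 18.0
eef_pos: [0.5443, -0.299, 0.0161]
tool_rot: [0.532, 0.467, 0.53, -0.467]
wrist_force: [0.2, 0.2, 7.1]
opening: 0.456
[ 0.54427446 -0.29894468  0.01604994]
```

View pics/w8.png

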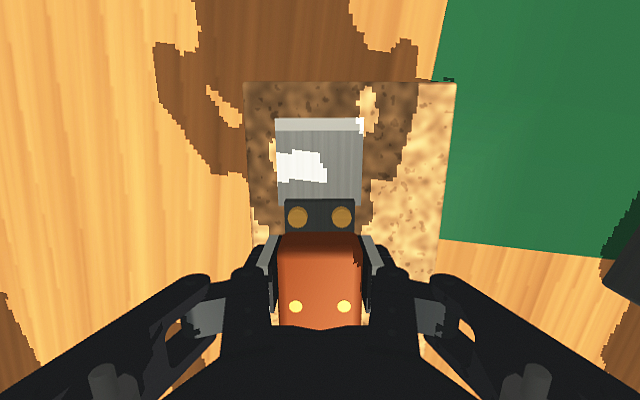

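```bash
python3 -m handwheel '[[0,0,0.01,0],[0,0,0.03,0],[0,0,0.06,0],[0,0,0.1,0],[0,0,0.14,0],[0,0,0.14,0],[0,0,0.14,0]]' 1 90
cat > tilt.py <<'E'
from h import *
from scipy.optimize import least_squares
from scipy.spatial import cKDTree
def load(f):
    z=np.load(f,allow_pickle=True); c={k:z[k] for k in z.files}
    for k in("vertical_fov","cx","cy"): c[k]=float(c[k])
    return c
def prof(c):
    c=dict(c); c["W"]=np.array(c["mount"]); P=cloud(c)  # tool frame
    I=c["img"].astype(int); ok=(c["range_z"]>0)
    f=-P[...,2]; h=-P[...,0]; y=P[...,1]   # forward, height rel TCP
    return f,h,y,I,ok
def blade(c,verbose=False):
    f,h,y,I,ok=prof(c)
    v,u=np.mgrid[:400,:640]
    sat=I.max(-1)-I.min(-1)
    m=ok&(abs(y)<.019)&(f>.025)&(f<.10)&(sat<25)&(I.min(-1)>60)&(h<.05)&(h>-.09)
    n,lab,st,_=cv2.connectedComponentsWithStats(m.astype(np.uint8)); k=1+np.argmax(st[1:,4]); m=lab==k
    F,H=f[m],h[m]; g=np.ones(len(F),bool)
    for _ in range(10):
        p=np.polyfit(F[g],H[g],1); r=H-np.polyval(p,F); g=abs(r)<max(.0008,2*np.median(abs(r)))
    # full jaw/grip also
    return dict(n=int(g.sum()),ang=-np.degrees(np.arctan(p[0])),fmin=F[g].min(),fmax=np.percentile(F[g],99.5),h_end=np.polyval(p,np.percentile(F[g],99.5)),rows=(st[k,1],st[k,1]+st[k,3]),std=r[g].std())
if __name__=="__main__":
    import sys
    print("ref",blade(load("w8.npz")))
    c=shot("wrist");n=sys.argv[1];save(c,n+".png");np.savez(n+".npz",**c);s=robot.get_state()
    print("now",blade(c));print(s["time_s"],s["eef_pos"].round(4),s["wrist_force"].round(1),s["wrist_torque"].round(3),s["opening"])
E
python3 tilt.py w9
```

```text
time_s: 18.75
eef_pos: [0.5434, -0.2985, 0.1554]
tool_rot: [0.531, 0.467, 0.531, -0.467]
wrist_force: [0.3, 0.8, -4.8]
opening: 0.454
ref {'n': 4889, 'ang': np.float64(-0.49759727447357427), 'fmin': np.float64(0.025381029457776046), 'fmax': np.float64(0.06788417584851446), 'h_end': np.float64(-0.005264601091059392), 'rows': (np.int32(118), np.int32(203)), 'std': np.float64(0.0004397125443935575)}
now {'n': 4906, 'ang': np.float64(-0.7717268513556176), 'fmin': np.float64(0.025193673781996113), 'fmax': np.float64(0.06833544926627168), 'h_end': np.float64(-0.005063675755582575), 'rows': (np.int32(118), np.int32(203)), 'std': np.float64(0.0004395945466117883)}
18.8 [ 0.5427 -0.2979  0.154 ] [ 0.1  0.  -5.4] [ 0.229  0.13  -0.069] 0.4527171135293107
```

View pics/w9.png

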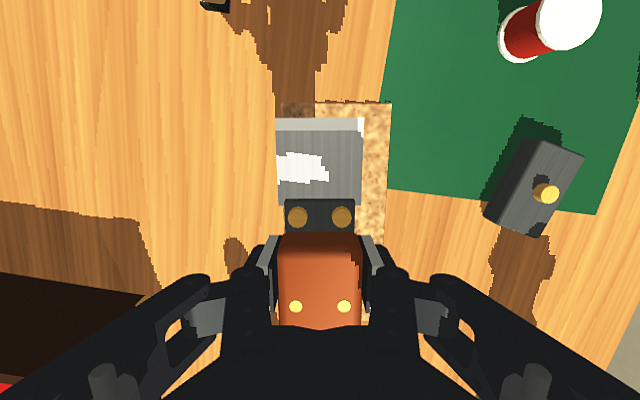

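```bash
python3 -m handwheel '[[0,0.025,0,0],[0,0.065,0,-0.03],[0.002,0.105,0,-0.06],[0.004,0.145,0,-0.09],[0.006,0.185,0,-0.129],[0.0075,0.225,0,-0.129],[0.0075,0.265,0,-0.129],[0.0075,0.305,0,-0.129],[0.0075,0.345,0,-0.129],[0.0075,0.385,0,-0.129]]' 1 90;  python3 -m handwheel '[[0,0.04,0,0],[0,0.075,-0.01,0],[0,0.095,-0.04,0],[0,0.095,-0.07,0],[0,0.095,-0.08,0],[0,0.095,-0.08,0],[0,0.095,-0.08,0]]' 1 90; python3 tilt.py w10
```

```text
time_s: 19.8
eef_pos: [0.5495, 0.0878, 0.1528]
tool_rot: [-0.499, -0.499, -0.501, 0.501]
wrist_force: [0.7, -0.3, -3.9]
opening: 0.453
time_s: 20.5
eef_pos: [0.5515, 0.1802, 0.0751]
tool_rot: [-0.499, -0.5, -0.499, 0.501]
wrist_force: [-0.1, 0.0, -5.6]
opening: 0.452
ref {'n': 4889, 'ang': np.float64(-0.49759727447357427), 'fmin': np.float64(0.025381029457776046), 'fmax': np.float64(0.06788417584851446), 'h_end': np.float64(-0.005264601091059392), 'rows': (np.int32(118), np.int32(203)), 'std': np.float64(0.0004397125443935575)}
now {'n': 4905, 'ang': np.float64(-0.7337914394640319), 'fmin': np.float64(0.025350429419221783), 'fmax': np.float64(0.06785091371416725), 'h_end': np.float64(-0.005063069490681908), 'rows': (np.int32(118), np.int32(204)), 'std': np.float64(0.00044190316161954663)}
20.55 [0.552  0.1804 0.0757] [ 0.3 -0.7 -4.6] [ 0.277 -0.035  0.054] 0.4564160031241307
```

View pics/w10.png

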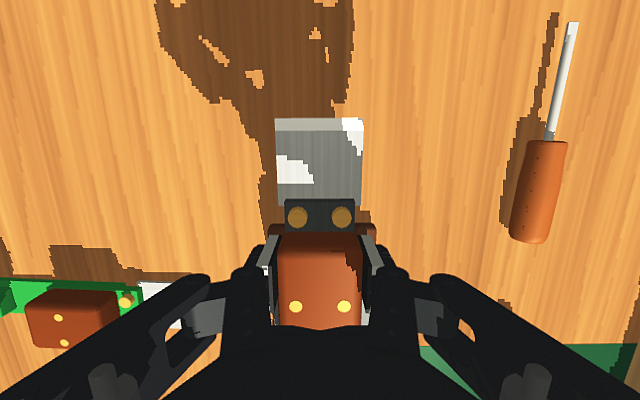

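```bash
python3 -m handwheel '[[0,0,-0.015,0],[0,0,-0.02,0],[0,0,-0.021,0],[0,0,-0.021,0]]' 1 90; python3 -m handwheel '[[0,0,-0.001,0],[0,0,-0.002,0],[0,0,-0.003,0],[0,0,-0.004,0],[0,0,-0.004,0]]' 1 35;python3 tilt.py w11
```

```text
time_s: 20.95
eef_pos: [0.5514, 0.1811, 0.0544]
tool_rot: [0.5, 0.501, 0.5, -0.5]
wrist_force: [0.2, 0.0, -4.8]
opening: 0.451
time_s: 21.45
eef_pos: [0.5517, 0.1816, 0.0535]
tool_rot: [0.5, 0.501, 0.5, -0.499]
wrist_force: [-8.2, -0.5, 26.8]
opening: 0.449
ref {'n': 4889, 'ang': np.float64(-0.49759727447357427), 'fmin': np.float64(0.025381029457776046), 'fmax': np.float64(0.06788417584851446), 'h_end': np.float64(-0.005264601091059392), 'rows': (np.int32(118), np.int32(203)), 'std': np.float64(0.0004397125443935575)}
now {'n': 4870, 'ang': np.float64(0.005178420921648967), 'fmin': np.float64(0.02515338351214917), 'fmax': np.float64(0.0678616928910433), 'h_end': np.float64(-0.005948314605304606), 'rows': (np.int32(119), np.int32(203)), 'std': np.float64(0.000437846191988024)}
21.5 [0.5517 0.1816 0.0535] [-8.   0.3 26.4] [-0.879  1.904 -0.244] 0.4548046717614077
```

```bash
python3 -m handwheel '[[0,0,0,0],[0,0,0,0]]' 1 20;python3 tilt.py w12
```

```text
time_s: 21.7
eef_pos: [0.5517, 0.1816, 0.0535]
tool_rot: [0.5, 0.501, 0.5, -0.499]
wrist_force: [-7.7, -0.3, 26.5]
opening: 0.452
ref {'n': 4889, 'ang': np.float64(-0.49759727447357427), 'fmin': np.float64(0.025381029457776046), 'fmax': np.float64(0.06788417584851446), 'h_end': np.float64(-0.005264601091059392), 'rows': (np.int32(118), np.int32(203)), 'std': np.float64(0.0004397125443935575)}
now {'n': 4845, 'ang': np.float64(-0.06729462008116756), 'fmin': np.float64(0.025397876187750863), 'fmax': np.float64(0.06785894689714375), 'h_end': np.float64(-0.005914010881745152), 'rows': (np.int32(119), np.int32(203)), 'std': np.float64(0.00044122031071473604)}
21.75 [0.5517 0.1816 0.0535] [-8.2 -0.6 27.1] [-0.918  1.899 -0.28 ] 0.45118051115016633
```

View pics/w12.png

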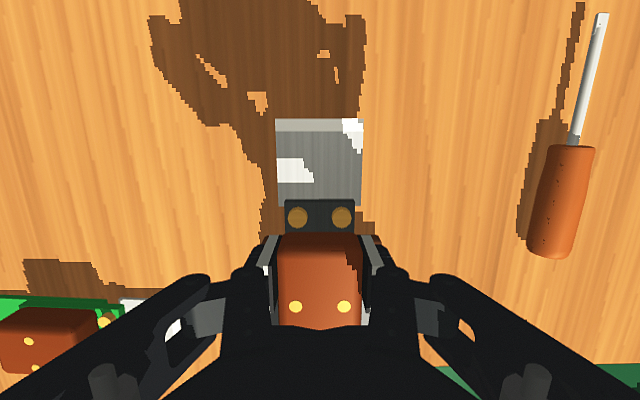

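```bash
python3 -m handwheel '[[0,0,-0.001,0],[0,0,-0.002,0],[0,0,-0.002,0]]' 1 20;python3 -m handwheel '[[0,0,-0.001,0],[0,0,-0.002,0],[0,0,-0.002,0]]' 1 20; python3 tilt.py w13
```

```text
time_s: 22.05
eef_pos: [0.552, 0.183, 0.0517]
tool_rot: [0.5, 0.502, 0.5, -0.498]
wrist_force: [-7.4, 3.2, 27.1]
opening: 0.451
time_s: 22.35
eef_pos: [0.5521, 0.1842, 0.0501]
tool_rot: [0.5, 0.502, 0.5, -0.498]
wrist_force: [-9.1, 5.0, 30.7]
opening: 0.453
ref {'n': 4889, 'ang': np.float64(-0.49759727447357427), 'fmin': np.float64(0.025381029457776046), 'fmax': np.float64(0.06788417584851446), 'h_end': np.float64(-0.005264601091059392), 'rows': (np.int32(118), np.int32(203)), 'std': np.float64(0.0004397125443935575)}
now {'n': 4722, 'ang': np.float64(4.81662976343275), 'fmin': np.float64(0.02501006867231769), 'fmax': np.float64(0.06546243240882867), 'h_end': np.float64(-0.01083620752583926), 'rows': (np.int32(124), np.int32(204)), 'std': np.float64(0.0004624049026023957)}
22.4 [0.5521 0.1842 0.0501] [-9.1  6.3 29.8] [ 0.202  2.076 -0.326] 0.45489646236053843
```

```bash
python3 -m handwheel '[[0,0,-0.001,0],[0,0,-0.002,0],[0,0,-0.003,0],[0,0,-0.004,0],[0,0,-0.005,0],[0,0,-0.006,0],[0,0,-0.006,0]]' 1 20; python3 tilt.py w14
```

```text
time_s: 23.1
eef_pos: [0.5522, 0.1871, 0.0447]
tool_rot: [0.5, 0.503, 0.501, -0.496]
wrist_force: [-9.5, 12.2, 34.6]
opening: 0.453
ref {'n': 4889, 'ang': np.float64(-0.49759727447357427), 'fmin': np.float64(0.025381029457776046), 'fmax': np.float64(0.06788417584851446), 'h_end': np.float64(-0.005264601091059392), 'rows': (np.int32(118), np.int32(203)), 'std': np.float64(0.0004397125443935575)}
now {'n': 3982, 'ang': np.float64(11.521553848081219), 'fmin': np.float64(0.025031775106781437), 'fmax': np.float64(0.0612937269988036), 'h_end': np.float64(-0.01751595914656094), 'rows': (np.int32(131), np.int32(202)), 'std': np.float64(0.00044873970900506644)}
23.15 [0.5522 0.1872 0.0448] [-10.7  11.6  35. ] [ 1.35   2.257 -0.404] 0.4512657806443966
```

View pics/w14.png

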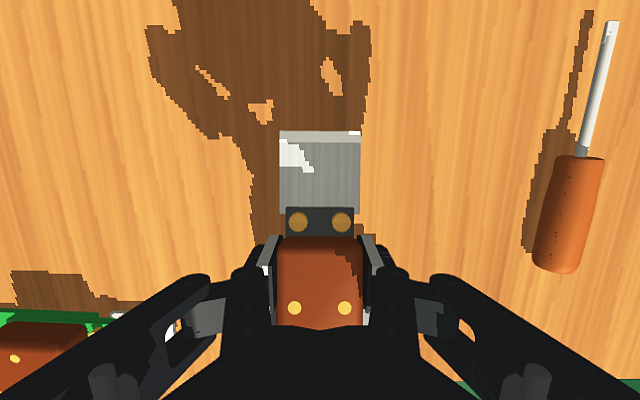

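```bash
python3 -m handwheel '[[0,-0.001,-0.001,0],[0,-0.002,-0.002,0],[0,-0.003,-0.003,0],[0,-0.004,-0.004,0],[0,-0.005,-0.005,0],[0,-0.006,-0.006,0],[0,-0.006,-0.006,0]]' 1 20; python3 tilt.py w15
```

```text
time_s: 23.85
eef_pos: [0.5525, 0.1885, 0.0398]
tool_rot: [0.5, 0.504, 0.504, -0.492]
wrist_force: [-11.3, 27.4, 38.8]
opening: 0.451
ref {'n': 4889, 'ang': np.float64(-0.49759727447357427), 'fmin': np.float64(0.025381029457776046), 'fmax': np.float64(0.06788417584851446), 'h_end': np.float64(-0.005264601091059392), 'rows': (np.int32(118), np.int32(203)), 'std': np.float64(0.0004397125443935575)}
now {'n': 3416, 'ang': np.float64(17.80227107580646), 'fmin': np.float64(0.025004109704955035), 'fmax': np.float64(0.05785860029634243), 'h_end': np.float64(-0.023192253992538103), 'rows': (np.int32(137), np.int32(200)), 'std': np.float64(0.00045473605483935286)}
23.9 [0.5525 0.1885 0.0398] [-10.9  28.1  38.8] [ 4.748  2.542 -0.433] 0.4480600500122466
```

```bash
python3 -m handwheel '[[0,0,0,0],[0,0.002,0.005,0],[0,0.004,0.015,0],[0,0.006,0.02,0],[0,0.006,0.02,0]]' 1 90; python3 tilt.py w16
```

```text
time_s: 24.4
eef_pos: [0.5517, 0.1808, 0.0544]
tool_rot: [0.5, 0.501, 0.499, -0.5]
wrist_force: [0.6, -0.3, -4.6]
opening: 0.453
ref {'n': 4889, 'ang': np.float64(-0.49759727447357427), 'fmin': np.float64(0.025381029457776046), 'fmax': np.float64(0.06788417584851446), 'h_end': np.float64(-0.005264601091059392), 'rows': (np.int32(118), np.int32(203)), 'std': np.float64(0.0004397125443935575)}
now {'n': 3524, 'ang': np.float64(16.705683649684477), 'fmin': np.float64(0.02502471560090782), 'fmax': np.float64(0.058462125649113635), 'h_end': np.float64(-0.022362503551486175), 'rows': (np.int32(136), np.int32(201)), 'std': np.float64(0.0004587499211200405)}
24.45 [0.5513 0.1806 0.0538] [-0.2  0.2 -5.1] [ 0.214  0.    -0.049] 0.45669614858845053
```

```bash
python3 -m handwheel '[[0,-0.004,-0.005,0],[0,-0.004,-0.01,0],[0,-0.004,-0.01,0]]' 1 20; python3 -m handwheel '[[0,0,-0.002,0],[0,0,-0.004,0],[0,0,-0.006,0],[0,0,-0.007,0],[0,0,-0.008,0],[0,0,-0.008,0]]' 1 20; python3 tilt.py w17
```

```text
time_s: 24.75
eef_pos: [0.5512, 0.1761, 0.0438]
tool_rot: [-0.5, -0.5, -0.499, 0.501]
wrist_force: [-1.8, -1.3, 5.1]
opening: 0.454
time_s: 25.35
eef_pos: [0.5516, 0.1786, 0.0398]
tool_rot: [0.5, 0.502, 0.5, -0.499]
wrist_force: [-12.5, 2.6, 41.3]
opening: 0.453
ref {'n': 4889, 'ang': np.float64(-0.49759727447357427), 'fmin': np.float64(0.025381029457776046), 'fmax': np.float64(0.06788417584851446), 'h_end': np.float64(-0.005264601091059392), 'rows': (np.int32(118), np.int32(203)), 'std': np.float64(0.0004397125443935575)}
now {'n': 2838, 'ang': np.float64(22.925196250833313), 'fmin': np.float64(0.02500222247433951), 'fmax': np.float64(0.0531529579052772), 'h_end': np.float64(-0.02757080501700271), 'rows': (np.int32(146), np.int32(199)), 'std': np.float64(0.00047116392544061485)}
25.4 [0.5516 0.1786 0.0398] [-12.    2.4  41.9] [-0.574  2.531 -0.362] 0.4518358454407265
```

Now at about 23.4°. I'll press on to a slight overshoot.

```bash
python3 -m handwheel '[[0,0,-0.001,0],[0,0,-0.002,0],[0,0,-0.003,0],[0,0,-0.003,0]]' 1 20; python3 tilt.py w18; python3 -m handwheel '[[0,0,0,0],[0,0.002,0.01,0],[0,0.004,0.025,0],[0,0.006,0.035,0],[0,0.006,0.035,0],[0,0.006,0.035,0]]' 1 90; python3 tilt.py w19
```

```text
time_s: 25.8
eef_pos: [0.5522, 0.1803, 0.0366]
tool_rot: [0.5, 0.502, 0.5, -0.498]
wrist_force: [-9.1, 7.5, 37.2]
opening: 0.451
ref {'n': 4889, 'ang': np.float64(-0.49759727447357427), 'fmin': np.float64(0.025381029457776046), 'fmax': np.float64(0.06788417584851446), 'h_end': np.float64(-0.005264601091059392), 'rows': (np.int32(118), np.int32(203)), 'std': np.float64(0.0004397125443935575)}
now {'n': 2358, 'ang': np.float64(27.464912884817558), 'fmin': np.float64(0.02501189147778215), 'fmax': np.float64(0.04934847915614447), 'h_end': np.float64(-0.031117395101735536), 'rows': (np.int32(152), np.int32(198)), 'std': np.float64(0.00045920808860259343)}
25.85 [0.5523 0.1803 0.0366] [-8.9  6.7 37.5] [ 0.448  2.037 -0.243] 0.4550455482173746
time_s: 26.45
eef_pos: [0.5509, 0.183, 0.0672]
tool_rot: [-0.5, -0.5, -0.5, 0.501]
wrist_force: [-0.4, 0.6, -4.7]
opening: 0.449
ref {'n': 4889, 'ang': np.float64(-0.49759727447357427), 'fmin': np.float64(0.025381029457776046), 'fmax': np.float64(0.06788417584851446), 'h_end': np.float64(-0.005264601091059392), 'rows': (np.int32(118), np.int32(203)), 'std': np.float64(0.0004397125443935575)}
now {'n': 2461, 'ang': np.float64(26.690318722360963), 'fmin': np.float64(0.02500235934838703), 'fmax': np.float64(0.05002539867113546), 'h_end': np.float64(-0.030490004223643695), 'rows': (np.int32(151), np.int32(198)), 'std': np.float64(0.00046910060880235474)}
26.5 [0.5506 0.1829 0.0669] [-0.1 -0.7 -4.5] [ 0.162 -0.032  0.036] 0.4522986434284074
```

View pics/w19.png

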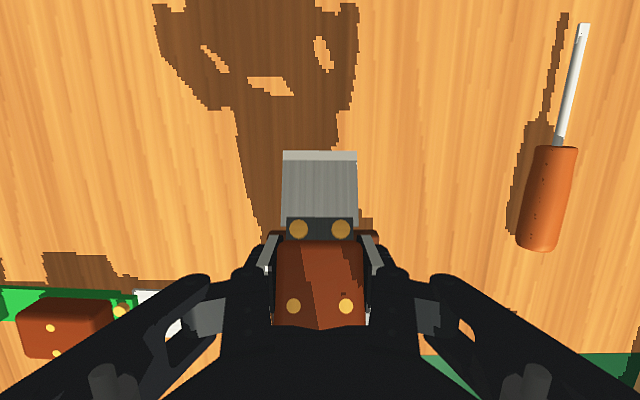

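```bash
cat > tilt2.py <<'E'
from tilt import *
def gripplane(c):
    f,h,y,I,ok=prof(c)
    m=ok&(abs(y)<.014)&(f>-.02)&(f<.03)&(I[...,0]-I[...,2]>50)&(I[...,1]<110)&(h>-.02)&(h<.06)
    F,H=f[m],h[m]; 
    g=np.ones(len(F),bool)
    for _ in range(15):
        p=np.polyfit(F[g],H[g],1); r=H-np.polyval(p,F); g=abs(r)<max(.0006,1.8*np.median(abs(r)))
    return -np.degrees(np.arctan(p[0])),int(g.sum()),F[g].min().round(4),F[g].max().round(4),np.polyval(p,0).round(4)
def seg(c,f0,f1):
    f,h,y,I,ok=prof(c)
    m=ok&(abs(y)<.016)&(f>f0)&(f<f1)&(h<.05)&(h>-.09); return f[m],h[m]
def icp(cr,cn,th0):
    fr,hr=seg(cr,-.02,.075); keep=(hr>-.012)
    A=np.c_[fr,hr][keep]
    fn,hn=seg(cn,-.02,.075)
    B=np.c_[fn,hn]; B=B[(hn>-.012)|(np.abs(hn-(-.0))>-1)]
    # normals of ref via kNN PCA
    tA=cKDTree(A); 
    _,ix=tA.query(A,40); Q=A[ix]-A[ix].mean(1,keepdims=True); C=np.einsum('nij,nik->njk',Q,Q); w,v=np.linalg.eigh(C); N=v[:,:,0]
    x=np.array([np.radians(th0),0,0]); piv=np.array([0,.019])
    def inv(x,B): # map new -> ref
        c,s=np.cos(x[0]),np.sin(x[0]); R_=np.array([[c,-s],[s,c]])
        return (B-piv-x[1:])@R_.T+piv
    for it in range(40):
        T=inv(x,B); d,i=tA.query(T); m=d<(.004 if it<15 else .0015)
        def fun(z): return ((inv(z,B[m])-A[i[m]])*N[i[m]]).sum(1)*1000
        x=least_squares(fun,x,loss='soft_l1',f_scale=.5).x
    return np.degrees(x[0]),x[1:]*1000,int(m.sum()),np.median(d[m])*1000
if __name__=="__main__":
    import sys
    ref=load("w8.npz")
    for n in sys.argv[1:]:
        c=load(n+".npz");b=blade(c)
        print(n,"blade",round(b["ang"],2),"grip",gripplane(c),"icp",icp(ref,c,b["ang"]))
    print("ref",gripplane(ref))
E
python3 tilt2.py w8 w9 w14 w16 w19
```

```text
w8 blade -0.5 grip (np.float64(2.4662298118086734), 1749, np.float64(-0.0199), np.float64(0.0137), np.float64(0.0272)) icp (np.float64(0.6344470875532228), array([0.07489348, 0.08402898]), 13748, np.float64(0.13080864419126564))
w9 blade -0.77 grip (np.float64(2.357680831778877), 1795, np.float64(-0.02), np.float64(0.0135), np.float64(0.0271)) icp (np.float64(-0.07469062386078612), array([-0.01796513, -0.02009201]), 13029, np.float64(0.02073762276254749))
w14 blade 11.52 grip (np.float64(12.22358213035654), 3643, np.float64(-0.02), np.float64(0.0141), np.float64(0.0289)) icp (np.float64(11.701496933517074), array([-0.57695758,  1.25627472]), 12491, np.float64(0.13044713740169506))
w16 blade 16.71 grip (np.float64(17.498866741576844), 3958, np.float64(-0.02), np.float64(0.0149), np.float64(0.03)) icp (np.float64(17.03387699968228), array([-0.20653579,  2.11052384]), 12180, np.float64(0.13078608450188706))
w19 blade 26.69 grip (np.float64(27.73601800886791), 4130, np.float64(-0.017), np.float64(0.0151), np.float64(0.032)) icp (np.float64(27.054085539877917), array([-0.41870016,  3.58767858]), 11429, np.float64(0.13148714780127585))
ref (np.float64(2.4662298118086734), 1749, np.float64(-0.0199), np.float64(0.0137), np.float64(0.0272))
```

```bash
python3 -m handwheel '[[0,0,0.02,0],[0,-0.02,0.04,0],[0,-0.06,0.04,0],[0,-0.1,0.04,0],[0,-0.14,0.04,0],[0,-0.175,0.04,0],[0,-0.192,0.03,0],[0,-0.192,0.015,0],[0,-0.192,0.012,0],[0,-0.192,0.012,0]]' 1 90; python3 tilt.py w20; python3 tilt2.py w20
```

```text
time_s: 27.5
eef_pos: [0.5503, -0.0083, 0.0787]
tool_rot: [-0.499, -0.5, -0.501, 0.501]
wrist_force: [0.4, 0.0, -4.6]
opening: 0.452
ref {'n': 4889, 'ang': np.float64(-0.49759727447357427), 'fmin': np.float64(0.025381029457776046), 'fmax': np.float64(0.06788417584851446), 'h_end': np.float64(-0.005264601091059392), 'rows': (np.int32(118), np.int32(203)), 'std': np.float64(0.0004397125443935575)}
now {'n': 6058, 'ang': np.float64(17.51999926582101), 'fmin': np.float64(0.02500077327971035), 'fmax': np.float64(0.09980184380092959), 'h_end': np.float64(-0.04404927177360214), 'rows': (np.int32(62), np.int32(198)), 'std': np.float64(0.002156624379455899)}
27.55 [ 0.5508 -0.0081  0.0794] [-0.4 -0.6 -3.1] [ 0.161 -0.002  0.057] 0.4484810345848325
w20 blade 17.52 grip (np.float64(27.31794319391635), 4037, np.float64(-0.0172), np.float64(0.0151), np.float64(0.0321)) icp (np.float64(26.75508634130362), array([0.0295233 , 3.46914897]), 11395, np.float64(0.12992922361059214))
ref (np.float64(2.4662298118086734), 1749, np.float64(-0.0199), np.float64(0.0137), np.float64(0.0272))
```

View pics/w20.png

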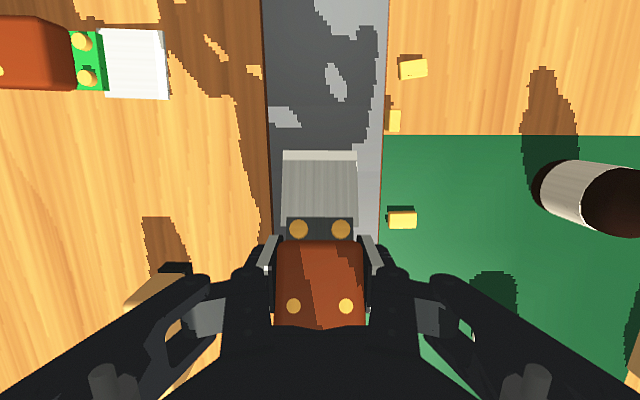

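```bash
sed -i 's/(f>.025)&(f<.10)/(f>.025)\&(f<.046)/; s/(h<.05)&(h>-.09)$/(h<.05)\&(h>-.036)/' tilt.py; python3 tilt2.py w19 w20; python3 -m handwheel '[[0,0,-0.004,0],[0,0,-0.006,0],[0,0,-0.007,0],[0,0,-0.008,0],[0,0,-0.008,0]]' 1 40; python3 tilt.py w21; python3 tilt2.py w21
```

```text
w19 blade 27.45 grip (np.float64(27.73601800886791), 4130, np.float64(-0.017), np.float64(0.0151), np.float64(0.032)) icp (np.float64(27.051555085415146), array([-0.44126628,  3.60448281]), 11428, np.float64(0.13104317508584945))
w20 blade 26.97 grip (np.float64(27.31794319391635), 4037, np.float64(-0.0172), np.float64(0.0151), np.float64(0.0321)) icp (np.float64(26.95245972243197), array([-0.26259366,  3.54055977]), 11434, np.float64(0.13103359865548697))
ref (np.float64(2.4662298118086734), 1749, np.float64(-0.0199), np.float64(0.0137), np.float64(0.0272))
time_s: 28.05
eef_pos: [0.5511, -0.0086, 0.0718]
tool_rot: [-0.5, -0.5, -0.5, 0.5]
wrist_force: [0.2, 0.2, -5.1]
opening: 0.451
ref {'n': 2070, 'ang': np.float64(0.5050326288367739), 'fmin': np.float64(0.025381029457776046), 'fmax': np.float64(0.04570317002366828), 'h_end': np.float64(-0.005598920228642176), 'rows': (np.int32(163), np.int32(203)), 'std': np.float64(0.0004196964288324165)}
now {'n': 2049, 'ang': np.float64(27.15998292062969), 'fmin': np.float64(0.02500560103358431), 'fmax': np.float64(0.0455891450407033), 'h_end': np.float64(-0.028355621726053278), 'rows': (np.int32(158), np.int32(198)), 'std': np.float64(0.00046514394343563745)}
28.1 [ 0.5511 -0.0087  0.0718] [ 0.7  0.7 -4.4] [0.238 0.048 0.021] 0.45350730293033087
w21 blade 27.16 grip (np.float64(27.165120051568763), 4034, np.float64(-0.0172), np.float64(0.0155), np.float64(0.0321)) icp (np.float64(27.017137733354023), array([-0.1972488 ,  3.51495749]), 11400, np.float64(0.1284391023152396))
ref (np.float64(2.4662298118086734), 1749, np.float64(-0.0199), np.float64(0.0137), np.float64(0.0272))
```

```bash
python3 -m handwheel '[[0,0,-0.001,0],[0,0,-0.002,0],[0,0,-0.002,0]]' 1 20; python3 -m handwheel '[[0,0,-0.001,0],[0,0,-0.0015,0],[0,0,-0.0015,0]]' 1 20; python3 tilt.py w22; python3 tilt2.py w22
```

```text
time_s: 28.4
eef_pos: [0.5513, -0.009, 0.0708]
tool_rot: [0.5, 0.501, 0.499, -0.5]
wrist_force: [-2.7, -1.1, 7.4]
opening: 0.454
time_s: 28.7
eef_pos: [0.5514, -0.0097, 0.07]
tool_rot: [0.5, 0.501, 0.499, -0.5]
wrist_force: [-3.9, -3.6, 13.5]
opening: 0.455
ref {'n': 2070, 'ang': np.float64(0.5050326288367739), 'fmin': np.float64(0.025381029457776046), 'fmax': np.float64(0.04570317002366828), 'h_end': np.float64(-0.005598920228642176), 'rows': (np.int32(163), np.int32(203)), 'std': np.float64(0.0004196964288324165)}
now {'n': 2054, 'ang': np.float64(25.779273202646536), 'fmin': np.float64(0.02502442562501727), 'fmax': np.float64(0.045692692734056205), 'h_end': np.float64(-0.02695533025094715), 'rows': (np.int32(159), np.int32(199)), 'std': np.float64(0.00046077287497200026)}
28.75 [ 0.5514 -0.0097  0.07  ] [-3.9 -3.5 12.2] [0.365 1.085 0.201] 0.45240996117168253
w22 blade 25.78 grip (np.float64(26.456285642820816), 4056, np.float64(-0.0171), np.float64(0.0152), np.float64(0.032)) icp (np.float64(25.948873847328002), array([-0.10064894,  3.48336093]), 11488, np.float64(0.12834128728225522))
ref (np.float64(2.4662298118086734), 1749, np.float64(-0.0199), np.float64(0.0137), np.float64(0.0272))
```

```bash
python3 -m handwheel '[[0,0,-0.001,0],[0,0,-0.002,0],[0,0,-0.0025,0],[0,0,-0.0025,0]]' 1 20; python3 tilt.py w23; python3 tilt2.py w23
```

```text
time_s: 29.15
eef_pos: [0.5519, -0.0112, 0.068]
tool_rot: [0.5, 0.501, 0.498, -0.501]
wrist_force: [-4.7, -6.1, 15.6]
opening: 0.452
ref {'n': 2070, 'ang': np.float64(0.5050326288367739), 'fmin': np.float64(0.025381029457776046), 'fmax': np.float64(0.04570317002366828), 'h_end': np.float64(-0.005598920228642176), 'rows': (np.int32(163), np.int32(203)), 'std': np.float64(0.0004196964288324165)}
now {'n': 2161, 'ang': np.float64(23.96552261193577), 'fmin': np.float64(0.025000413218039842), 'fmax': np.float64(0.045956650221947344), 'h_end': np.float64(-0.02444765128643291), 'rows': (np.int32(159), np.int32(199)), 'std': np.float64(0.00047280645058972773)}
29.2 [ 0.5519 -0.0112  0.068 ] [-4.3 -6.2 16.3] [-0.358  1.142  0.26 ] 0.45126045882408633
w23 blade 23.97 grip (np.float64(24.042508843533255), 3996, np.float64(-0.0176), np.float64(0.0152), np.float64(0.032)) icp (np.float64(23.83037502566668), array([0.00771784, 3.55469233]), 11715, np.float64(0.12749631785014623))
ref (np.float64(2.4662298118086734), 1749, np.float64(-0.0199), np.float64(0.0137), np.float64(0.0272))
```

```bash
python3 -m handwheel '[[0,0,0,0],[0,0,0,0],[0,0,0.0005,0],[0,0,0.001,0],[0,0,0.001,0],[0,0,0.001,0]]' 1 90; python3 tilt.py w24; python3 tilt2.py w24
```

```text
time_s: 29.8
eef_pos: [0.5519, -0.011, 0.0683]
tool_rot: [0.5, 0.501, 0.498, -0.501]
wrist_force: [-3.2, -6.3, 9.0]
opening: 0.453
ref {'n': 2070, 'ang': np.float64(0.5050326288367739), 'fmin': np.float64(0.025381029457776046), 'fmax': np.float64(0.04570317002366828), 'h_end': np.float64(-0.005598920228642176), 'rows': (np.int32(163), np.int32(203)), 'std': np.float64(0.0004196964288324165)}
now {'n': 2131, 'ang': np.float64(24.16582928126522), 'fmin': np.float64(0.02500571051201935), 'fmax': np.float64(0.045971115632110565), 'h_end': np.float64(-0.024762375601443225), 'rows': (np.int32(159), np.int32(199)), 'std': np.float64(0.00045487707205093934)}
29.85 [ 0.5519 -0.011   0.0683] [-3.  -5.8  9.2] [-0.496  0.705  0.181] 0.45020184439447697
w24 blade 24.17 grip (np.float64(24.451897505562748), 4050, np.float64(-0.0178), np.float64(0.0151), np.float64(0.032)) icp (np.float64(24.1580865344565), array([0.07266043, 3.51992929]), 11685, np.float64(0.12637911189600184))
ref (np.float64(2.4662298118086734), 1749, np.float64(-0.0199), np.float64(0.0137), np.float64(0.0272))
```

```bash
python3 -m handwheel '[[0,0,0.0004,0],[0,-0.0003,0.0008,0],[0,-0.0003,0.0008,0],[0,-0.0003,0.0008,0],[0,-0.0003,0.0008,0]]' 1 90; python3 tilt.py w25; python3 tilt2.py w25
```

```text
time_s: 30.35
eef_pos: [0.5519, -0.0106, 0.0684]
tool_rot: [0.5, 0.501, 0.499, -0.5]
wrist_force: [-1.4, -6.7, 6.5]
opening: 0.453
ref {'n': 2070, 'ang': np.float64(0.5050326288367739), 'fmin': np.float64(0.025381029457776046), 'fmax': np.float64(0.04570317002366828), 'h_end': np.float64(-0.005598920228642176), 'rows': (np.int32(163), np.int32(203)), 'std': np.float64(0.0004196964288324165)}
now {'n': 2145, 'ang': np.float64(24.171768958209604), 'fmin': np.float64(0.025004296828328873), 'fmax': np.float64(0.045932117511242807), 'h_end': np.float64(-0.024892649907158323), 'rows': (np.int32(159), np.int32(199)), 'std': np.float64(0.000469319041119495)}
30.4 [ 0.5519 -0.0106  0.0684] [-0.5 -5.9  6.2] [-0.77   0.255  0.054] 0.45677121714250074
w25 blade 24.17 grip (np.float64(24.43339023542972), 4042, np.float64(-0.0178), np.float64(0.0151), np.float64(0.032)) icp (np.float64(24.19105821412734), array([0.01513149, 3.53796712]), 11692, np.float64(0.12679262458434115))
ref (np.float64(2.4662298118086734), 1749, np.float64(-0.0199), np.float64(0.0137), np.float64(0.0272))
```

```bash
python3 -m handwheel '[[0,-0.0003,0.0006,0],[0,-0.0003,0.0006,0],[0,-0.0003,0.0006,0],[0,-0.0003,0.0006,0],[0,-0.0003,0.0006,0],[0,-0.0003,0.0006,0],[0,-0.0003,0.0006,0],[0,-0.0003,0.0006,0],[0,-0.0003,0.0006,0],[0,-0.0003,0.0006,0]]' 1 90; python3 tilt.py w26; python3 tilt.py w27|tail -1; python3 tilt2.py w26 w27
python3 - <<'E'
from h import *
for n in("top","side"):
    c=shot(n)
    a=c["img"][:,:,::-1]
    a=a[110:270,200:460] if n=="top" else a[100:300,230:430] 
    cv2.imwrite(f"pics/{n}6c.png",cv2.resize(a,None,fx=3,fy=3,interpolation=cv2.INTER_CUBIC))
    for t in ["scraper_center","chip1_center","chip2_center","chip3_center"]:
        print(t,[(np.round(x["xy"]),x["confidence"],at_depth(c,x["xy"]).round(3)) for x in finder.pinpoint(c,t)])
E
```

```text
time_s: 31.4
eef_pos: [0.5517, -0.0097, 0.0685]
tool_rot: [0.5, 0.501, 0.499, -0.5]
wrist_force: [1.0, -5.6, 3.6]
opening: 0.457
ref {'n': 2070, 'ang': np.float64(0.5050326288367739), 'fmin': np.float64(0.025381029457776046), 'fmax': np.float64(0.04570317002366828), 'h_end': np.float64(-0.005598920228642176), 'rows': (np.int32(163), np.int32(203)), 'std': np.float64(0.0004196964288324165)}
now {'n': 2180, 'ang': np.float64(23.961183221058953), 'fmin': np.float64(0.025000199631413353), 'fmax': np.float64(0.045954693403410664), 'h_end': np.float64(-0.02488658527208976), 'rows': (np.int32(159), np.int32(199)), 'std': np.float64(0.0004902858373562211)}
31.45 [ 0.5517 -0.0097  0.0685] [ 1.3 -4.6  3.8] [-0.546 -0.322 -0.071] 0.4536380492888341
31.5 [ 0.5517 -0.0097  0.0685] [ 1.4 -6.   4.2] [-0.582 -0.283 -0.065] 0.4502931756309338
w26 blade 23.96 grip (np.float64(24.554268413740754), 4063, np.float64(-0.0178), np.float64(0.0152), np.float64(0.032)) icp (np.float64(24.248497598312316), array([0.04788282, 3.52230546]), 11680, np.float64(0.1247155981398789))
w27 blade 24.54 grip (np.float64(24.660633752526472), 4018, np.float64(-0.0178), np.float64(0.0153), np.float64(0.032)) icp (np.float64(24.211686394808776), array([-0.06840033,  3.5700069 ]), 11686, np.float64(0.12914165763002622))
ref (np.float64(2.4662298118086734), 1749, np.float64(-0.0199), np.float64(0.0137), np.float64(0.0272))
scraper_center [(array([359., 238.]), 0.69, array([ 0.423, -0.11 ,  0.059]))]
chip1_center []
chip2_center []
chip3_center [(array([297., 183.]), 0.52, array([0.61 , 0.094, 0.006]))]
scraper_center [(array([296., 229.]), 0.67, array([ 0.438, -0.119,  0.057]))]
chip1_center [(array([339., 203.]), 0.4, array([ 0.617, -0.004,  0.001]))]
chip2_center [(array([296., 231.]), 0.42, array([ 0.435, -0.127,  0.056]))]
chip3_center []
```

View pics/side6c.png

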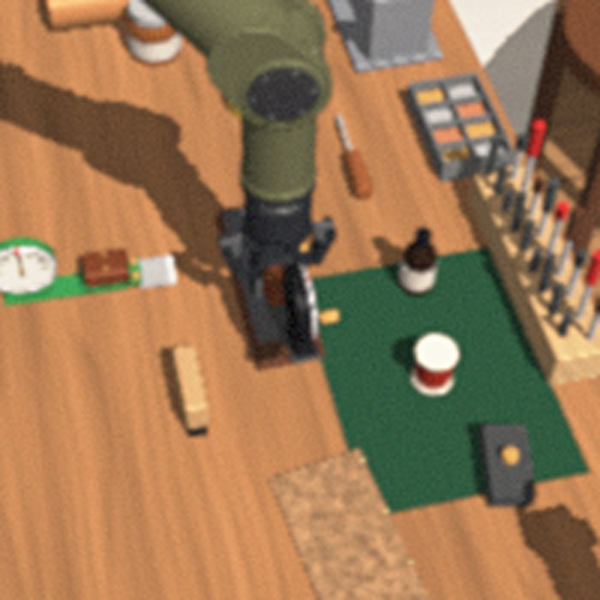

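View pics/w27.png

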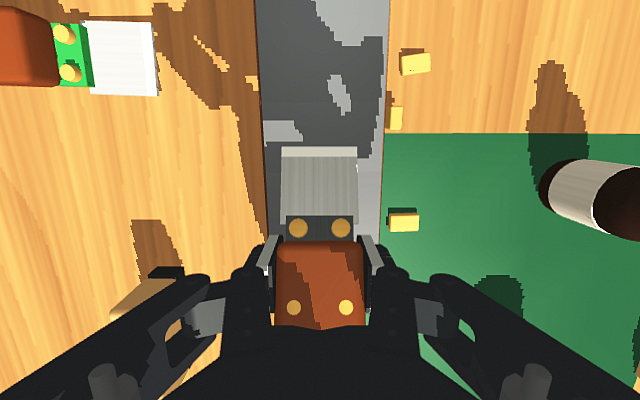

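The end state looks right:
- **Knife:** edge on the stone at about mid-length.
- **Scraper block:** standing free on the bench at side-crop pixel (188,390).
- **Offcuts:** off the stone, at wrist pixels (415,63), (396,117) and (404,222).

Handing in.

```bash
python3 -c "
from plant import robot
s=robot.get_state();print(s['time_s'],s['wrist_force'].round(1),abs(s['qd']).max())
print(robot.close_job())"
```

```text
32.0 [ 1.  -4.7  3.6] 0.0011546125766108211
the job is handed in; nothing more can be done
None
```

I handed the job in at 32.0 s, with the knife held still on the stone. My measurements put it on the red mark, but no camera could see the pointer on the dial at the end.

**What I did**
- I wiped the three offcuts off the far side of the stone in two passes. I then stood the block on the bench at about (0.43, -0.10), clear of the stone.
- Before lifting the knife I read the dial with the wrist camera. The mark came out at about 24.0° towards the tail, give or take about 0.4°.
- The tool always stays vertical, so I tilted the knife inside the fingers. I pressed the underside of its bar on the stone's end with a light grip, to about 27°. I then rested the edge on the stone and rocked it back to the mark.

**Last checks**
- **Tilt:** about 24.2° from the wrist depth, compared with the knife lying level. Other fits to the same pictures ranged from 22.1° to 24.2°. A rough check from finger height against the stone's nominal height suggested about 23°. That last figure depends on the roughly 2 mm calibration. All but the lowest fit are within 2° of the mark.
- **Pointer:** the reading is inferred from the tilt, because the dial face was turned away from every camera.
- **Press on the stone:** about 10 N, estimated from the wrist force after allowing for the knife's weight.
- **Edge position:** close to the stone's centre.
- **Stillness:** joint speeds were about 0.001 rad/s.
- **Rest of the bench:** the offcuts lay off the stone and the block stood free. The bystanders I could see looked undisturbed, but I did not measure their positions again.

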